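# Load the plate warmer under its hot lid

## Task

Using the lid lifter, lift the hot lid off the plate warmer by its loop handle, keep it level and set it on the round lid stand. Then lay every aluminium plate from the thin plywood board inside the warmer's pan, flat or leaning on one another but none standing on edge. Finally put the lid back on the pan with the lifter, fully seated, and stand the lifter upright on its rubber mat; never touch the lid with the gripper or arm, and leave the bottle, carton and parts bin alone.

Things in the scene. Friction and masses are not known exactly. Their poses are not given: they have to be found in the camera images.
- pan: Fixed plate warmer: square grey base 200 x 200 x 25 mm carrying a dark round open pan, outside diameter 210, inside diameter 194. Origin at the centre of the base's underside, on the table; z up. Pan floor at 30 mm, rim at 90 mm above the origin. The round pan may be loaded at any yaw.
- lid: Loose hot steel lid, 0.5 kg: a plug disc 176 mm diameter, 8 mm thick, under a cover disc 224 mm diameter, 8 mm thick, with an upright loop handle on top. Origin at the centre of the plug's underside; z up, y along the loop's crossbar. Seated on the pan, the plug hangs inside the rim and the origin is 82 mm above the table. The top of the cover disc is 16 mm above the origin.
- lid_bar (a point): Centre of the crossbar of the lid's loop handle, 61 mm above the lid's origin. The bar is round, 10 mm thick, along the lid's y; the clear opening under it is 80 mm wide (y) and 40 mm high, open towards the lid's +x and -x.
- lifter: Loose lid lifter, 0.25 kg, C-shaped seen from the side, standing upright on two steel tines. Origin on its underside, straight below the middle of the grip; z up, +x the way the tines point. Tines: x from -59 to +35 mm, 8 mm thick, each 10 wide, centred at y = +-18. An upright at x = -64 to -55 joins them to the grip above; the gap between is open towards +x.
- lifter_seat (a point): Where the centre of a carried 10 mm bar rests: 13 mm above the lifter's origin. Each tine has two raised stops, 5 mm above the tine (tops 13 mm above the origin), at x = -19 to -11 and +11 to +19 mm, so a bar lifted between them lies across the tines within 6 mm of this point and does not slide off.
- lifter_grip (a point): Middle of the lifter's wooden grip, 100 mm above the lifter's origin. The grip is a bar 100 mm long (x, from -55 to +45 mm), 24 mm wide (y), 30 mm high. A load hung at the stops hangs straight below this point.
- mat: Fixed black rubber mat, 110 (x) x 110 (y) x 3 mm, on which the lifter stands. Origin at the centre of its underside. The lifter's footprint is centred 15 mm behind (-x of) the lifter's origin.
- stand_top (a point): Centre of the flat top of the fixed round lid stand: diameter 150 mm, top 30 mm above the table. The lid's plug rests flat on it.
- board_top (a point): Centre of the top of the fixed thin plywood board, 150 (x) x 230 (y) x 3 mm, on which the plates lie, piles 65 mm either side of this point along y. The lid stand and this board may change sides.
- plate1_mid (a point): Middle (half-way up) of a loose aluminium plate 110 (x) x 50 (y) x 10 mm (z up), about 0.15 kg, with three dark round marks; 3 or 4 of the four plates are present, lying flat on the board in a stack of 2 or 3 and perhaps a single one beside it.
- plate2_mid (a point): Middle (half-way up) of a loose aluminium plate 110 (x) x 50 (y) x 10 mm (z up), about 0.15 kg, with three dark round marks; 3 or 4 of the four plates are present, lying flat on the board in a stack of 2 or 3 and perhaps a single one beside it.
- plate3_mid (a point): Middle (half-way up) of a loose aluminium plate 110 (x) x 50 (y) x 10 mm (z up), about 0.15 kg, with three dark round marks; 3 or 4 of the four plates are present, lying flat on the board in a stack of 2 or 3 and perhaps a single one beside it.
- plate4_mid (a point): Middle (half-way up) of a loose aluminium plate 110 (x) x 50 (y) x 10 mm (z up), about 0.15 kg, with three dark round marks; 3 or 4 of the four plates are present, lying flat on the board in a stack of 2 or 3 and perhaps a single one beside it.
- bottle: Bystander: white bottle, diameter 60, height 170 mm; origin at its underside.
- carton: Bystander: cardboard carton 70 x 110 x 60 mm; origin at its underside.
- partsbin: Bystander: open cardboard parts bin 80 x 110 x 45 mm; origin at its underside.
Not all that is in view belongs to the job. Leave any green look-alike of the lifter alone. Leave any purple look-alike of the part that bears plate4_mid alone.

How it is judged:
By the outcome, as a careful person would: the job done as asked, in the order asked, and still so for the second after the job is handed in, with the robot touching nothing.
Of plate3, plate4 only 1 to 2 are there at a start; the rules pass over those that are not, and their reading is None.
At some moment in a run one of plate4 may be knocked a few centimetres aside while the robot is not near it.
It also fails if it takes over 210 s, if anything falls off the work surface, if the arm or the gripper's body presses on something with over 40 N, if the wrist force passes 120 N, or if a joint passes its speed limit or range.

## Robot

A 7-joint arm with a two-finger parallel gripper is mounted at the origin on the work surface. World frame = base frame: x ahead of the robot, y to its left, z up, the work surface at z = 0. Lengths are in m, angles in degrees, forces in N, time in s.
With the tool pointing down it reaches from about 0.425 to 0.8 m from the base axis. Payload 8.3 kg.
Tool frame: the origin (TCP) lies at the very end of the fingers, on their centre line; the grasp point (between the pads) lies 19 mm behind it; z points along the fingers, y is the line along which they close (so a half turn about z gives the same grasp; the last joint's range is limited). The gripper opens to 85 mm and grips with 20 to 120 N. Pads are 22 mm wide; open, the fingers measure 114 mm over their backs; the gripper's body (76 mm by 85 mm) begins 54 mm behind the grasp point. The pads swing forward as they close: fully open they stand 13 mm farther back than shut.
Start: joints at [-70.182, 21.967, 0.94, 78.501, -0.361, 79.538, -2.664], TCP at [0.248, 0.574, 0.231] pointing down, gripper open.
Joint ranges: [-169.22, 169.22], [-14.56, 117.87], [-87.37, 89.26], [10.42, 133.3], [-82.24, 262.24], [0.94, 117.77], [-172.7, 172.7]. Speed limits (degrees/s): [136.94, 136.94, 172.46, 172.46, 180, 180, 180].

## Interface

Orientations are given as a 3x3 rotation matrix whose columns are the frame's x, y, z axes.
In Python, from bench import env gives the robot as it stands.
- The arm moves only by the shell command python3 -m handwheel 'ROWS' [FORCE]. ROWS is JSON, a list of rows, each an object with "grip": the opening, from -1 (shut) to 1 (fully open), so that 0 is half open; "translation": the shift along the tool's x, y, z in mm, a list of three; "turn": the turn, a rotation vector about the tool's x, y, z in rad, a list of three. In form: [{"grip": grip, "translation": [dx, dy, dz], "turn": [ax, ay, az]}, ...]. A call has 1 to 20 rows; each row shifts and turns the commanded pose from where the row before left it, along the tool's axes as they then stand; what a row does not reach is not made up. A row lasts 1/12 s, in which the tool goes at most 41.7 mm and 7.16 degrees, less where a joint would pass 70% of its speed; a pose out of reach is approached as far as the arm can. A call with a gripper value outside its range is refused whole. The fingers move at their own pace and stop on an object; FORCE is the grip in N (left out, the last holds). Time passes only in rows, so rows that do not move let the fingers close. It gives the time, the measured TCP pose, the force, the opening and the grip force at its end, in the units of the state.
- env.state(): the state, without advancing time (a new reading comes with each control period).
- env.get_image(name): name is "scene" or "top" or "wrist"; returns a dict with "img" (384x512x3 uint8, blue, green, red), "camera_matrix" (3x3 intrinsics, pixels), "T" (4x4, takes a point from camera to world coordinates); the wrist camera has in their place "hand_eye" (4x4, takes a point from camera to tool coordinates, whose origin is the TCP and whose axes are the flange's). Camera axes: x right, y up, looking along -z (the intrinsics and any distortion apply to the point x, -y, -z); pixel columns grow to the right and rows downward; lengths in m; the calibration is good to about 2 mm. A picture is of the moment at which its call begins: read the wrist's pose just before it. There is no depth.
- env.job_done(): hands the job in; it is judged then, once.
Trained networks look in a picture, given as the dict that the camera call returned (one of the last four; its "shot" number tells which), for a name from the list of things; names that differ only in an ending like _2 or _b are one class to them, and where a whole thing is asked for, a point or a joint stands for the part that bears it (a point fixed in the world has none). Each returns a list of dicts, best first, with "conf" (0 to 1); they miss things now and then, are a little off and sometimes report something else, mostly with a low value. They report only what shows in the picture. A call takes as long as a camera call. They do not tell look-alikes from the thing itself.
- env.look_for(query, picture): "bbox" ([left, top, right, bottom] in pixels, round what is visible of it).
- env.trace(query, picture): "pixels" (384x512 bool, what is visible of it) and "bbox" ([left, top, right, bottom] in pixels, round what is visible of it).
The state is a dict: "time_s": time; "qpos": joint angles; "qvel": joint speeds; "joint_torque": joint torques, N m; "position": TCP position; "tool_rot": TCP orientation; "contact_force": force on the tool from outside, world axes, zero at the start; "moment": the same for the moment, N m; "width": finger opening in m; "grip_force": force on a finger pad.
Only numpy, scipy, OpenCV 4.12 (cv2) and the standard library are available. Lean on these libraries where they do the work, as an engineer would, in place of code of your own. Each camera call takes 0.05 s, during which the arm holds its last target. There are 200 camera calls.

## Working session

There is one attempt and no reset: what is moved stays moved. The work goes in short steps, Python scripts to look and compute and a shell command to move; the robot and the scene stay as the last step left them, time stands still between calls to the robot, and variables do not carry over. Pictures are saved under pics/ and viewed, at most 14 in all, crops included, and the job is handed in when it is done.

```bash
mkdir -p pics; ls; python3 - <<'E'
from bench import env
import cv2,numpy as np
s=env.state();print(s['time_s'],s['position'],np.round(s['tool_rot'],3).tolist(),s['width'],s['contact_force'])
for n in('top','scene'):
    p=env.get_image(n);cv2.imwrite(f'pics/{n}1.png',cv2.resize(p['img'],(768,576)))
    print(n,p['shot'],np.round(p['camera_matrix'],1).tolist(),np.round(p['T'],3).tolist(),[k for k in p])
    for q in ['pan','lid','lid_bar','lifter','mat','stand_top','board_top','plate1_mid','bottle','carton','partsbin']:
        try:print(q,[(np.round(d['bbox']).tolist(),round(d['conf'],2)) for d in env.look_for(q,p)][:6])
        except Exception as e:print(q,e)
E
```

```text
pics
0.0 [0.24817388 0.5730592  0.23028818] [[-0.918, 0.397, -0.001], [0.397, 0.918, -0.002], [-0.0, -0.002, -1.0]] 0.08544860907559997 [-0.63830452  0.87460687  0.19892286]
top 1 [[398.1, 0.0, 252.0], [0.0, 398.1, 193.9], [0.0, 0.0, 1.0]] [[-0.002, 0.989, -0.145, 0.397], [-1.0, -0.002, -0.001, -0.004], [-0.001, 0.145, 0.989, 1.047], [0.0, 0.0, 0.0, 1.0]] ['img', 'camera_matrix', 'T', 'shot']
pan [([211.0, 170.0, 291.0, 202.0], 0.68)]
lid [([202.0, 105.0, 292.0, 194.0], 0.58)]
lid_bar [([201.0, 106.0, 289.0, 193.0], 0.89)]
lifter [([131.0, 278.0, 174.0, 326.0], 0.94), ([223.0, 210.0, 254.0, 255.0], 0.57)]
mat [([215.0, 215.0, 264.0, 259.0], 0.66)]
stand_top [([332.0, 174.0, 393.0, 232.0], 0.95)]
board_top [([96.0, 179.0, 192.0, 250.0], 0.79)]
plate1_mid [([124.0, 194.0, 132.0, 226.0], 0.64)]
bottle [([116.0, 103.0, 151.0, 136.0], 0.75), ([156.0, 96.0, 208.0, 134.0], 0.7), ([201.0, 106.0, 290.0, 195.0], 0.42)]
carton [([320.0, 100.0, 370.0, 135.0], 0.55)]
partsbin [([154.0, 96.0, 207.0, 136.0], 0.57)]
scene 2 [[374.0, 0.0, 252.1], [0.0, 374.0, 190.1], [0.0, 0.0, 1.0]] [[0.87, -0.372, 0.323, 0.813], [0.493, 0.659, -0.568, -0.523], [-0.001, 0.653, 0.757, 0.791], [0.0, 0.0, 0.0, 1.0]] ['img', 'camera_matrix', 'T', 'shot']
pan [([248.0, 224.0, 344.0, 275.0], 0.81), ([267.0, 298.0, 319.0, 371.0], 0.61)]
lid [([259.0, 172.0, 349.0, 250.0], 0.97)]
lid_bar [([257.0, 173.0, 349.0, 246.0], 0.94), ([286.0, 120.0, 328.0, 143.0], 0.71), ([286.0, 130.0, 312.0, 139.0], 0.66), ([216.0, 156.0, 254.0, 211.0], 0.47)]
lifter [([216.0, 158.0, 254.0, 207.0], 0.94), ([204.0, 98.0, 245.0, 138.0], 0.93)]
mat [([207.0, 178.0, 264.0, 215.0], 0.82)]
stand_top [([156.0, 272.0, 229.0, 340.0], 0.58)]
board_top [([253.0, 133.0, 332.0, 174.0], 0.74)]
plate1_mid [([159.0, 272.0, 228.0, 340.0], 0.37)]
bottle [([360.0, 123.0, 392.0, 175.0], 0.74)]
carton [([269.0, 298.0, 320.0, 369.0], 0.67)]
partsbin [([350.0, 173.0, 392.0, 220.0], 0.56)]
```

View pics/top1.png

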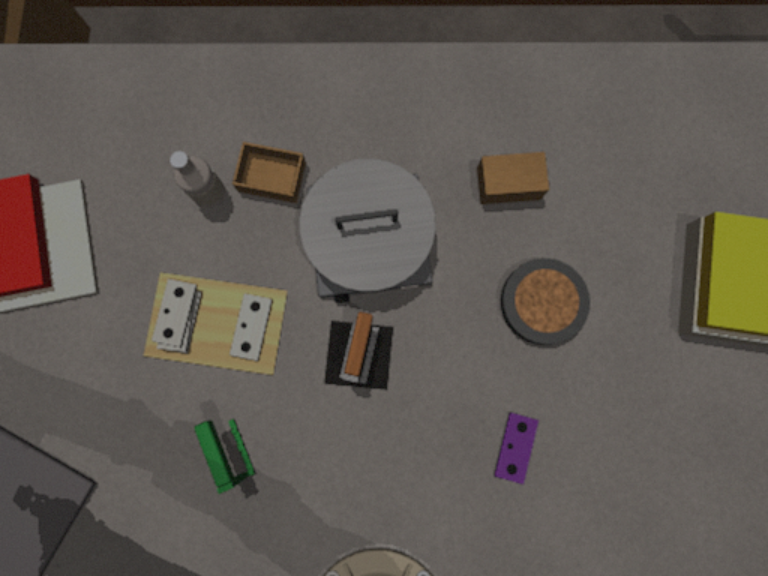

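View pics/scene1.png

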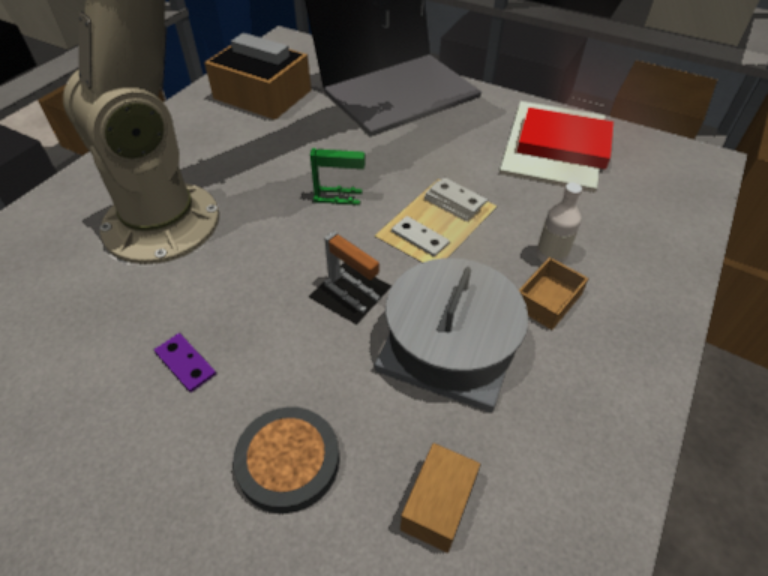

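The top view shows the lifter on its mat at (360,345), the lid bar at (368,218) and the stand at (545,300). On the board there is a pile at (180,315) and a single plate at (252,327). The decoys are the green lifter at (225,455) and the purple plate at (517,447). I'll move the wrist camera over the middle of the scene.

```bash
python3 -m handwheel '[{"grip":1,"translation":[-23,-18,-11],"turn":[0,0,0]},{"grip":1,"translation":[-23,-18,-11],"turn":[0,0,0]},{"grip":1,"translation":[-23,-18,-11],"turn":[0,0,0]},{"grip":1,"translation":[-23,-18,-11],"turn":[0,0,0]},{"grip":1,"translation":[-23,-18,-11],"turn":[0,0,0]},{"grip":1,"translation":[-23,-18,-11],"turn":[0,0,0]},{"grip":1,"translation":[-23,-18,-11],"turn":[0,0,0]},{"grip":1,"translation":[-23,-18,-11],"turn":[0,0,0]},{"grip":1,"translation":[-23,-18,-11],"turn":[0,0,0]},{"grip":1,"translation":[-23,-18,-11],"turn":[0,0,0]},{"grip":1,"translation":[-23,-18,-11],"turn":[0,0,0]},{"grip":1,"translation":[-23,-18,-11],"turn":[0,0,0]},{"grip":1,"translation":[-23,-18,-11],"turn":[0,0,0]},{"grip":1,"translation":[-23,-18,-11],"turn":[0,0,0]},{"grip":1,"translation":[-23,-18,-11],"turn":[0,0,0]},{"grip":1,"translation":[-23,-18,-11],"turn":[0,0,0]},{"grip":1,"translation":[-23,-18,-11],"turn":[0,0,0]},{"grip":1,"translation":[0,0,0],"turn":[0,0,0]}]' 60
cat > h.py <<'E'
from bench import env
import cv2,numpy as np
np.set_printoptions(precision=4,suppress=True)
def shot(n,save=None):
    s=env.state();p=env.get_image(n)
    if n=='wrist':
        W=np.eye(4);W[:3,:3]=s['tool_rot'];W[:3,3]=s['position'];p['W']=W@p['hand_eye']
    else:p['W']=np.array(p['T'])
    if save:cv2.imwrite('pics/'+save,p['img'])
    return p
def ray(p,uv):
    K=p['camera_matrix'];d=np.array([(uv[0]-K[0,2])/K[0,0],-(uv[1]-K[1,2])/K[1,1],-1.])
    return p['W'][:3,3],p['W'][:3,:3]@d
def at(p,uv,z):
    o,d=ray(p,uv);return o+d*(z-o[2])/d[2]
def proj(p,X):
    W=p['W'];c=W[:3,:3].T@(np.asarray(X)-W[:3,3]);K=p['camera_matrix']
    return np.array([K[0,0]*c[0]/-c[2]+K[0,2],-K[1,1]*c[1]/-c[2]+K[1,2]])
def tri(obs):
    A=np.zeros((3,3));b=np.zeros(3)
    for p,uv in obs:
        o,d=ray(p,uv);d=d/np.linalg.norm(d);M=np.eye(3)-np.outer(d,d);A+=M;b+=M@o
    X=np.linalg.solve(A,b);return X,[np.linalg.norm(proj(p,X)-uv) for p,uv in obs]
def rel(target,yaw=None):
    """tool-frame mm shift to target TCP, and turn about z (lifter/tool y along yaw+90, mod 180)"""
    s=env.state();R=np.array(s['tool_rot']);d=R.T@(np.array(target)-s['position'])*1000
    t=None
    if yaw is not None:
        y=np.array([-np.sin(yaw),np.cos(yaw),0]);c=R.T@y;t=np.arctan2(-c[0],c[1]);t=(t+np.pi/2)%np.pi-np.pi/2
    return d,t,s['position']
E
python3 - <<'E'
from h import *
p=shot('wrist');s=env.state();print(s['time_s'],s['position'],np.array(s['tool_rot']));print(p['camera_matrix'],p['hand_eye'],p['W'])
cv2.imwrite('pics/w1.png',cv2.resize(p['img'],(768,576)))
E
```

```text
time_s: 2.7
position: [0.4882, 0.1309, 0.4208]
tool_rot: [[-0.914, 0.406, 0.004], [0.406, 0.914, -0.001], [-0.004, 0.001, -1.0]]
contact_force: [-0.2, -0.5, 0.4]
width: 0.0852
grip_force: 0.0
2.75 [0.4871 0.1338 0.4197] [[-0.9149  0.4036  0.0027]
 [ 0.4036  0.9149  0.0001]
 [-0.0025  0.0012 -1.    ]]
[[325.1121   0.     257.8726]
 [  0.     325.1121 192.2435]
 [  0.       0.       1.    ]] [[ 0.0002  0.9486  0.3165  0.0807]
 [ 1.     -0.0003  0.0003 -0.    ]
 [ 0.0004  0.3165 -0.9486 -0.1428]
 [ 0.      0.      0.      1.    ]] [[ 0.4057 -0.8657 -0.2934  0.4138]
 [ 0.914   0.3845  0.1294  0.1637]
 [ 0.0008 -0.3207  0.9472  0.5633]
 [ 0.      0.      0.      1.    ]]
```

View pics/w1.png

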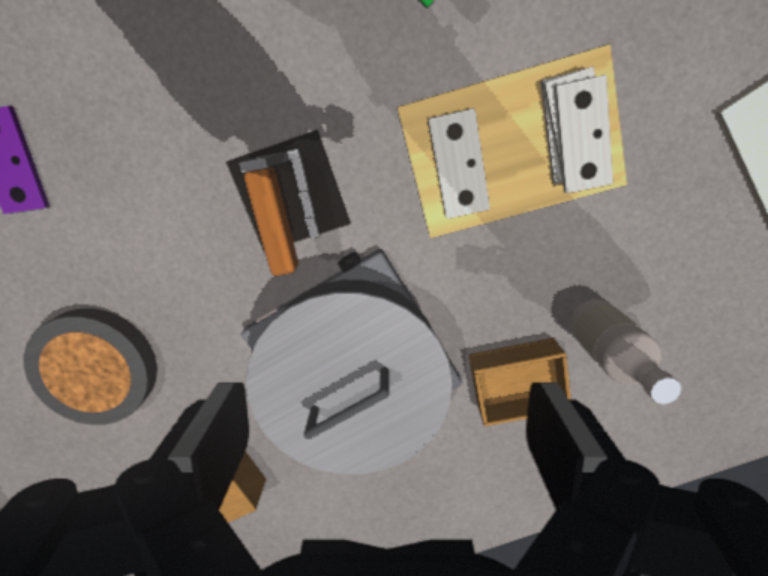

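The wrist view shows the lifter at (270,220) and the lid loop from (305,435) to (388,370). The single plate is at (460,165), and the pile at (580,130) shows about three edges. The stand is at (90,370). I'll fit box and disc models to colour and trace masks in all three cameras.

```bash
cat >> h.py <<'E'
from scipy.optimize import minimize
def box(x,y,z,yaw,L,B,H):
    c,s=np.cos(yaw),np.sin(yaw)
    return [(x+c*a*L/2-s*b*B/2,y+s*a*L/2+c*b*B/2,z+h*H/2) for a in(-1,1) for b in(-1,1) for h in(-1,1)]
def disc(x,y,z,D,H):
    t=np.linspace(0,2*np.pi,60)
    return [(x+D/2*np.cos(a),y+D/2*np.sin(a),z+h*H/2) for a in t for h in(-1,1)]
def raster(p,P):
    m=np.zeros((384*4,512*4),np.uint8)
    q=np.array([proj(p,X) for X in P])*4+1.5
    cv2.fillConvexPoly(m,cv2.convexHull(q.round().astype(np.int32)),255)
    return cv2.resize(m,(512,384),interpolation=cv2.INTER_AREA)/255.
def fit(f,x0,obs,sc):
    """f(params)->points (convex); obs list of (pic,mask)"""
    def cost(v):
        P=f(x0+v*sc);return sum(1-np.minimum(r:=raster(p,P),m).sum()/np.maximum(r,m).sum() for p,m in obs)/len(obs)
    r=minimize(cost,np.zeros(len(x0)),method='Nelder-Mead',options=dict(initial_simplex=np.vstack([np.zeros(len(x0)),np.eye(len(x0))]),maxiter=250,xatol=.02,fatol=1e-4))
    return x0+r.x*sc,r.fun
def blobs(p,lo,hi,amin=30):
    m=cv2.inRange(cv2.cvtColor(p['img'],cv2.COLOR_BGR2HSV),lo,hi)
    n,l,st,c=cv2.connectedComponentsWithStats(m)
    return [((l==i).astype(float),st[i,4],c[i]) for i in range(1,n) if st[i,4]>=amin]
def near(bl,p,X,r=25):
    b=[x for x in bl if np.linalg.norm(x[2]-proj(p,X))<r];return max(b,key=lambda x:x[1]) if b else None
E
python3 - <<'E'
from h import *
P={n:shot(n) for n in('wrist','top','scene')}
for n in P: print(n,[(int(a),c.round().tolist(),cv2.mean(P[n]['img'],m.astype(np.uint8))[:3]) for m,a,c in blobs(P[n],(4,110,40),(18,255,255))])
obs=[]
for n in P:
    b=near(blobs(P[n],(4,110,40),(18,255,255)),P[n],(.47,.01,.1))
    if b: obs.append((P[n],b[0])); print(n,b[1:],)
for k in (obs,obs[:2]):
    v,c=fit(lambda v:box(*v,.1,.024,.03),np.array([.47,.01,.1,-.3]),k,np.array([.01,.01,.01,.1]));print('grip',v,c)
for q,f,x0,sc in (('lid',lambda v:disc(v[0],v[1],v[2]-.004,.224,.008),[.66,.01,.098],[.02]*3),):
    o=[]
    for n in P:
        t=env.trace(q,P[n])
        if t: 
            m=cv2.morphologyEx(t[0]['pixels'].astype(np.uint8),cv2.MORPH_OPEN,np.ones((25,25)));print(n,t[0]['conf'],t[0]['pixels'].sum(),m.sum());o.append((P[n],m.astype(float)))
    print(q,*[fit(f,np.array(x0),[y],np.array(sc)) if 0 else None for y in o],fit(f,np.array(x0),o,np.array(sc)))
o=[]
for n in P:
    t=env.trace('stand_top',P[n])
    for x in t[:2]: print(n,x['conf'],x['bbox'],x['pixels'].sum())
cv2.imwrite('pics/w2.png',P['wrist']['img']);cv2.imwrite('pics/lidcrops.png',np.hstack([cv2.resize(P['wrist']['img'][180:330,150:320],(510,450),interpolation=cv2.INTER_CUBIC)]))
E
```

```text
wrist [(1450, [179.0, 148.0], (51.662068965517236, 93.78689655172413, 148.04344827586206)), (2504, [54.0, 249.0], (76.86461661341853, 123.37020766773162, 174.9732428115016)), (2414, [341.0, 254.0], (53.49047224523612, 88.53438276719137, 118.19221209610605)), (712, [160.0, 329.0], (51.205056179775276, 83.15449438202246, 110.67415730337078))]
top [(570, [17.0, 15.0], (30.171929824561403, 45.415789473684214, 59.47192982456141)), (81, [45.0, 5.0], (20.814814814814813, 31.666666666666664, 42.81481481481481)), (109, [81.0, 2.0], (19.1651376146789, 28.724770642201836, 42.174311926605505)), (136, [142.0, 2.0], (18.5, 28.816176470588236, 42.470588235294116)), (36, [178.0, 2.0], (20.944444444444443, 30.305555555555554, 43.08333333333333)), (91, [203.0, 2.0], (19.626373626373628, 29.85714285714286, 42.91208791208791)), (75, [239.0, 2.0], (18.92, 29.44, 43.18666666666667)), (30, [297.0, 1.0], (18.6, 29.4, 42.833333333333336)), (52, [316.0, 1.0], (18.673076923076923, 28.903846153846157, 42.32692307692308)), (82, [353.0, 1.0], (18.20731707317073, 28.48780487804878, 42.53658536585366)), (35, [432.0
[... 968 characters left out ...]
03.21457165732585)), (1985, [190.0, 303.0], (66.75919395465995, 111.52443324937028, 161.14458438287153)), (2267, [292.0, 331.0], (60.112483458314955, 105.70269078076753, 143.71415968239964))]
wrist (np.int32(1450), array([178.9779, 148.3414]))
top (np.int32(426), array([238.8005, 229.1596]))
scene (np.int32(468), array([235.5342, 170.8761]))
grip [ 0.4507  0.0278  0.1017 -0.2379] 0.12035291971251098
grip [ 0.4514  0.0272  0.0976 -0.2301] 0.09611574333167378
wrist 0.82 13198 13084
top 0.62 6352 6236
scene 0.57 5694 5586
lid None None None (array([0.6487, 0.0145, 0.0966]), np.float64(0.033427034629068486))
wrist 0.71 [11.7, 206.2, 103.5, 284.1] 5443
scene 0.75 [156.9, 274.3, 227.5, 342.4] 3987
```

View pics/lidcrops.png

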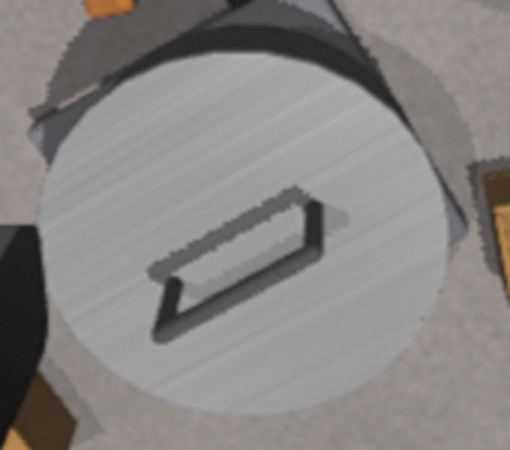

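The crop shows the loop's crossbar running from (163,335) to (318,255) in crop pixels, with its grey shadow above it. I'll compute the bar pose and the grasp move.

```bash
python3 - <<'E'
from h import *
p=shot('wrist')
a=at(p,(204.3,291.7),.143);b=at(p,(256,265),.143);print(a,b,(a+b)/2,np.linalg.norm(a-b),'lid yaw',np.degrees(np.arctan2(b[1]-a[1],b[0]-a[0]))-90)
t=shot('top');print(proj(t,a)*1.5,proj(t,b)*1.5)
for n in(.25,.084): print(rel((.456,.026,n),-.232))
# stand, via tan top disc : brown cork
for n in('top','wrist'):
    q=t if n=='top' else p
    bb=near(blobs(q,(4,90,40),(20,255,255)),q,(.53,-.28,.03));print(n,at(q,bb[2],.03),bb[1])
E
```

```text
[ 0.6522 -0.0224  0.143 ] [0.641  0.0675 0.143 ] [0.6466 0.0226 0.143 ] 0.0906076335399178 lid yaw 7.125802882120283
[389.9456 212.7158] [332.2635 219.8591]
(array([ -17.3577, -114.143 ,  168.2086]), np.float64(-0.17604929820430093), array([0.4854, 0.1377, 0.4182]))
(array([ -17.3913, -114.1199,  334.2086]), np.float64(-0.17604929820430093), array([0.4854, 0.1377, 0.4182]))
top [ 0.5289 -0.2924  0.03  ] 1431
wrist [ 0.527  -0.2918  0.03  ] 2561
```

```bash
python3 -m handwheel '[{"grip":1,"translation":[-2,-14,21],"turn":[0,0,0]},{"grip":1,"translation":[-2,-14,21],"turn":[0,0,0]},{"grip":1,"translation":[-2,-14,21],"turn":[0,0,0]},{"grip":1,"translation":[-2,-14,21],"turn":[0,0,0]},{"grip":1,"translation":[-2,-14,21],"turn":[0,0,0]},{"grip":1,"translation":[-2,-14,21],"turn":[0,0,0]},{"grip":1,"translation":[-2,-15,21],"turn":[0,0,0]},{"grip":1,"translation":[-2,-15,21],"turn":[0,0,0]},{"grip":1,"translation":[0,0,0],"turn":[0,0,-0.044]},{"grip":1,"translation":[0,0,0],"turn":[0,0,-0.044]},{"grip":1,"translation":[0,0,0],"turn":[0,0,-0.044]},{"grip":1,"translation":[0,0,0],"turn":[0,0,-0.044]},{"grip":1,"translation":[0,0,0],"turn":[0,0,0]},{"grip":1,"translation":[0,0,0],"turn":[0,0,0]},{"grip":1,"translation":[0,0,0],"turn":[0,0,0]}]' 60
python3 - <<'E'
from h import *
for i in range(4):
    p=shot('wrist',f'w3.png' if i==3 else None); print(rel((.456,.026,.084),-.232))
o=[(q,near(blobs(q,(4,110,40),(18,255,255)),q,(.451,.027,.1))[0]) for q in (p,)]
print(fit(lambda v:box(v[0],v[1],.103,v[2],.1,.024,.03),np.array([.45,.027,-.23]),o,np.array([.01,.01,.1])))
b=near(blobs(p,(4,110,40),(18,255,255)),p,(.451,.027,.1));c=cv2.minAreaRect(np.argwhere(b[0]>0)[:,::-1].astype(np.float32));print(c,b[1])
E
```

```text
time_s: 4.55
position: [0.4549, 0.0264, 0.2503]
tool_rot: [[-0.973, 0.232, -0.0], [0.232, 0.973, -0.0], [0.0, -0.0, -1.0]]
contact_force: [0.4, -0.2, 0.7]
width: 0.0853
grip_force: 0.0
(array([ -1.1237,  -0.1395, 166.3258]), np.float64(-0.0018267338920960885), array([0.4549, 0.0264, 0.2503]))
(array([ -1.134 ,  -0.1296, 166.3027]), np.float64(-0.001622418918501678), array([0.4549, 0.0264, 0.2503]))
(array([ -1.1419,  -0.1304, 166.3126]), np.float64(-0.0013818916594738884), array([0.4549, 0.0264, 0.2503]))
(array([ -1.1064,  -0.1337, 166.3044]), np.float64(-0.0012260943460464802), array([0.455 , 0.0264, 0.2503]))
(array([ 0.4523,  0.0282, -0.2327]), np.float64(0.09424617443452932))
((259.0, 171.0), (108.0, 26.0), 90.0) 2840
```

View pics/w3.png

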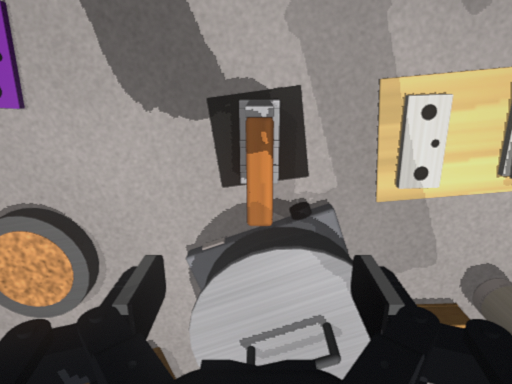

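```bash
python3 -m handwheel '[{"grip":1,"translation":[0,0,21],"turn":[0,0,0]},{"grip":1,"translation":[0,0,21],"turn":[0,0,0]},{"grip":1,"translation":[0,0,21],"turn":[0,0,0]},{"grip":1,"translation":[0,0,21],"turn":[0,0,0]},{"grip":1,"translation":[0,0,21],"turn":[0,0,0]},{"grip":1,"translation":[0,0,21],"turn":[0,0,0]},{"grip":1,"translation":[-1,1,20],"turn":[0,0,0]},{"grip":1,"translation":[-1,0,20],"turn":[0,0,0]},{"grip":1,"translation":[0,0,0],"turn":[0,0,0]},{"grip":1,"translation":[0,0,0],"turn":[0,0,0]},{"grip":-1,"translation":[0,0,0],"turn":[0,0,0]},{"grip":-1,"translation":[0,0,0],"turn":[0,0,0]},{"grip":-1,"translation":[0,0,0],"turn":[0,0,0]},{"grip":-1,"translation":[0,0,0],"turn":[0,0,0]},{"grip":-1,"translation":[0,0,0],"turn":[0,0,0]},{"grip":-1,"translation":[0,0,0],"turn":[0,0,0]},{"grip":-1,"translation":[0,0,0],"turn":[0,0,0]},{"grip":-1,"translation":[0,0,0],"turn":[0,0,0]}]' 90
python3 - <<'E'
from h import *
for n in ('top','scene'):
    p=shot(n);c=proj(p,(.648,.0145,.143)).astype(int);I=p['img'][c[1]-40:c[1]+40,c[0]-50:c[0]+50]
    I=cv2.resize(I,None,fx=3.9,fy=3.9,interpolation=cv2.INTER_CUBIC);print(n,c)
    L=I if n=='top' else np.hstack([L,I])
cv2.imwrite('pics/bar.png',L)
E
```

```text
time_s: 6.25
position: [0.4578, 0.0271, 0.0851]
tool_rot: [[-0.973, 0.231, 0.001], [0.231, 0.973, 0.001], [-0.001, 0.001, -1.0]]
contact_force: [-0.2, 1.3, 6.3]
width: 0.0226
grip_force: 89.0
top [244 143]
scene [306 193]
```

View pics/bar.png

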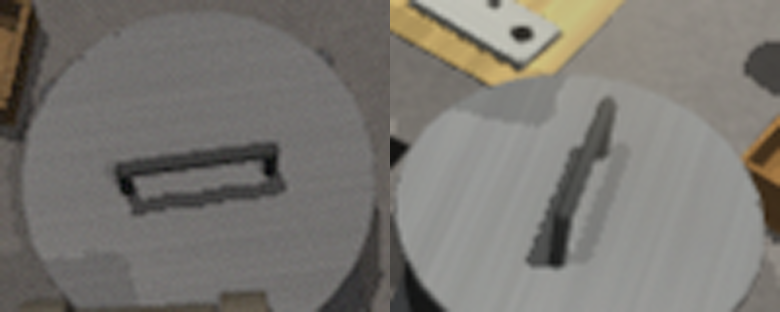

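The top crop shows the bar from (117,170) to (277,151), and the scene crop shows it from (607,100) to (560,220). Next I'll triangulate it.

```bash
python3 - <<'E'
from h import *
t=shot('top');s=shot('scene')
A=(224.0,146.6);B=(265.0,141.7)
a,ea=tri([(t,A),(s,(311.0,180.5))]);b,eb=tri([(t,B),(s,(299.6,208.5))]);print(a,ea,b,eb)
a=at(t,A,.143);b=at(t,B,.143);print(a,b,(a+b)/2,np.degrees(np.arctan2(a[1]-b[1],a[0]-b[0]))-90)
print(rel((0.648-.062,.0145-.008,.225),np.radians(7)))
E
python3 -m handwheel '[{"grip":-1,"translation":[0,0,-5],"turn":[0,0,0]},{"grip":-1,"translation":[0,0,-20],"turn":[0,0,0]},{"grip":-1,"translation":[0,0,-25],"turn":[0,0,0]},{"grip":-1,"translation":[0,0,-25],"turn":[0,0,0]},{"grip":-1,"translation":[0,0,-25],"turn":[0,0,0]},{"grip":-1,"translation":[0,0,-25],"turn":[0,0,0]},{"grip":-1,"translation":[0,0,-15],"turn":[0,0,0]},{"grip":-1,"translation":[0,0,0],"turn":[0,0,0]},{"grip":-1,"translation":[0,0,0],"turn":[0,0,0]},{"grip":-1,"translation":[0,0,0],"turn":[0,0,0]}]' 90
```

```text
[0.6413 0.0615 0.1381] [np.float64(0.4434329422407968), np.float64(0.4431890776466845)] [ 0.6531 -0.0336  0.1438] [np.float64(0.3944848319280802), np.float64(0.42202389106258126)]
[0.6409 0.0617 0.143 ] [ 0.6525 -0.0342  0.143 ] [0.6467 0.0138 0.143 ] 6.873174912233566
(array([-129.6698,    9.6337, -139.7654]), np.float64(-0.3548233176959057), array([0.4578, 0.0271, 0.0851]))
time_s: 7.28
position: [0.4562, 0.0267, 0.223]
tool_rot: [[-0.973, 0.231, -0.002], [0.231, 0.973, -0.001], [0.002, -0.001, -1.0]]
contact_force: [0.1, 0.2, -2.8]
width: 0.0233
grip_force: 88.6
```

```bash
python3 -m handwheel '[{"grip":-1,"translation":[0,0,0],"turn":[0,0,-0.059]},{"grip":-1,"translation":[0,0,0],"turn":[0,0,-0.059]},{"grip":-1,"translation":[0,0,0],"turn":[0,0,-0.059]},{"grip":-1,"translation":[0,0,0],"turn":[0,0,-0.059]},{"grip":-1,"translation":[0,0,0],"turn":[0,0,-0.059]},{"grip":-1,"translation":[0,0,0],"turn":[0,0,-0.059]},{"grip":-1,"translation":[-20,0,0],"turn":[0,0,0]},{"grip":-1,"translation":[-20,0,0],"turn":[0,0,0]},{"grip":-1,"translation":[-20,0,0],"turn":[0,0,0]},{"grip":-1,"translation":[-20,0,0],"turn":[0,0,0]},{"grip":-1,"translation":[0,0,0],"turn":[0,0,0]},{"grip":-1,"translation":[0,0,0],"turn":[0,0,0]},{"grip":-1,"translation":[0,0,0],"turn":[0,0,0]},{"grip":-1,"translation":[0,0,0],"turn":[0,0,0]}]' 90
python3 - <<'E'
from h import *
c,s=np.cos(.12),np.sin(.12)
for d in(.065,0): print(rel((.647-d*c,.014-d*s,.193),.12))
p=shot('scene');cv2.imwrite('pics/s2.png',cv2.resize(p['img'][90:280,180:380],None,fx=3,fy=3,interpolation=cv2.INTER_CUBIC))
E
```

```text
time_s: 8.45
position: [0.5355, 0.0362, 0.2235]
tool_rot: [[-0.993, -0.121, -0.002], [-0.121, 0.993, -0.0], [0.002, 0.0, -1.0]]
contact_force: [0.4, -0.6, -1.1]
width: 0.0226
grip_force: 88.5
(array([-43.1042, -35.4402,  30.4723]), np.float64(0.0008378488880360635), array([0.5355, 0.0362, 0.2235]))
(array([-108.1041,  -35.4946,   30.3583]), np.float64(0.0008378488880360635), array([0.5355, 0.0362, 0.2235]))
```

View pics/s2.png

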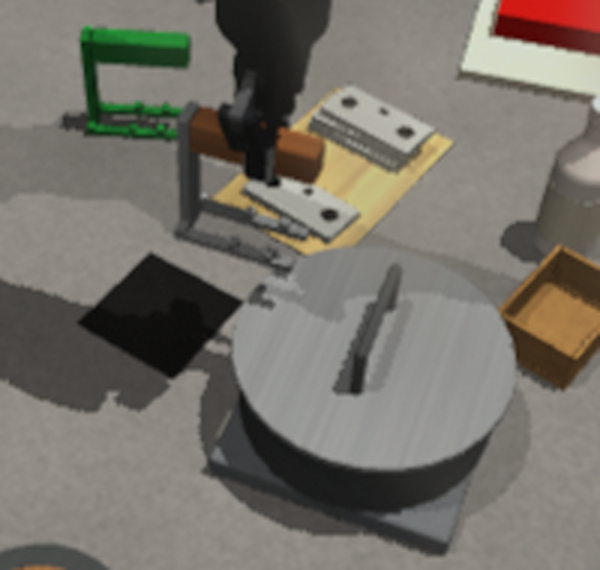

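The lifter is held level, with its tines pointing at the lid. Next I approach, lower, then insert.

```bash
python3 -m handwheel '[{"grip":-1,"translation":[-14,-12,0],"turn":[0,0,0]},{"grip":-1,"translation":[-14,-12,0],"turn":[0,0,0]},{"grip":-1,"translation":[-14,-11,0],"turn":[0,0,0]},{"grip":-1,"translation":[0,0,10],"turn":[0,0,0]},{"grip":-1,"translation":[0,0,10],"turn":[0,0,0]},{"grip":-1,"translation":[0,0,10],"turn":[0,0,0]},{"grip":-1,"translation":[0,0,0],"turn":[0,0,0]},{"grip":-1,"translation":[0,0,0],"turn":[0,0,0]},{"grip":-1,"translation":[0,0,0],"turn":[0,0,0]}]' 90
python3 -m handwheel '[{"grip":-1,"translation":[-11,0,0],"turn":[0,0,0]},{"grip":-1,"translation":[-11,0,0],"turn":[0,0,0]},{"grip":-1,"translation":[-11,0,0],"turn":[0,0,0]},{"grip":-1,"translation":[-11,0,0],"turn":[0,0,0]},{"grip":-1,"translation":[-11,0,0],"turn":[0,0,0]},{"grip":-1,"translation":[-11,0,0],"turn":[0,0,0]},{"grip":-1,"translation":[0,0,0],"turn":[0,0,0]},{"grip":-1,"translation":[0,0,0],"turn":[0,0,0]},{"grip":-1,"translation":[0,0,0],"turn":[0,0,0]},{"grip":-1,"translation":[0,0,0],"turn":[0,0,0]}]' 90
python3 - <<'E'
from h import *
print(rel((.647,.014,.193),.12))
p=shot('scene');L=cv2.resize(p['img'][130:260,220:350],None,fx=3,fy=3,interpolation=cv2.INTER_CUBIC)
q=shot('wrist');cv2.imwrite('pics/s3.png',np.hstack([L,cv2.resize(q['img'],None,fx=390/512,fy=390/384)]))
E
```

```text
time_s: 9.25
position: [0.5821, 0.0074, 0.1945]
tool_rot: [[-0.993, -0.122, -0.0], [-0.122, 0.993, 0.0], [-0.0, 0.0, -1.0]]
contact_force: [-0.1, 1.2, -2.2]
width: 0.0229
grip_force: 88.7
time_s: 10.08
position: [0.6475, 0.0147, 0.1946]
tool_rot: [[-0.993, -0.121, 0.0], [-0.121, 0.993, 0.0], [-0.0, 0.0, -1.0]]
contact_force: [1.0, 0.6, -3.4]
width: 0.0228
grip_force: 88.8
(array([ 0.5742, -0.662 ,  1.6072]), np.float64(0.0010840053410701156), array([0.6475, 0.0147, 0.1946]))
```

View pics/s3.png

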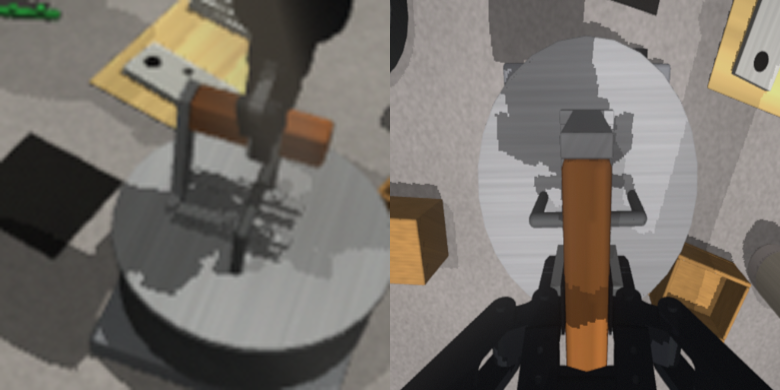

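The tines are under the bar, centred sideways at about (587,215) in the wrist half. I'll lift gently.

```bash
python3 -m handwheel '[{"grip":-1,"translation":[0,0,-5],"turn":[0,0,0]},{"grip":-1,"translation":[0,0,-4],"turn":[0,0,0]},{"grip":-1,"translation":[0,0,-3],"turn":[0,0,0]},{"grip":-1,"translation":[0,0,-2],"turn":[0,0,0]},{"grip":-1,"translation":[0,0,-2],"turn":[0,0,0]},{"grip":-1,"translation":[0,0,-2],"turn":[0,0,0]},{"grip":-1,"translation":[0,0,-2],"turn":[0,0,0]},{"grip":-1,"translation":[0,0,-2],"turn":[0,0,0]},{"grip":-1,"translation":[0,0,-2],"turn":[0,0,0]},{"grip":-1,"translation":[0,0,-2],"turn":[0,0,0]},{"grip":-1,"translation":[0,0,-2],"turn":[0,0,0]},{"grip":-1,"translation":[0,0,-2],"turn":[0,0,0]},{"grip":-1,"translation":[0,0,0],"turn":[0,0,0]},{"grip":-1,"translation":[0,0,0],"turn":[0,0,0]}]' 110
python3 -m handwheel '[{"grip":-1,"translation":[0,0,-5],"turn":[0,0,0]},{"grip":-1,"translation":[0,0,-8],"turn":[0,0,0]},{"grip":-1,"translation":[0,0,-8],"turn":[0,0,0]},{"grip":-1,"translation":[0,0,-8],"turn":[0,0,0]},{"grip":-1,"translation":[0,0,-6],"turn":[0,0,0]},{"grip":-1,"translation":[0,0,-3],"turn":[0,0,0]},{"grip":-1,"translation":[0,0,0],"turn":[0,0,0]},{"grip":-1,"translation":[0,0,0],"turn":[0,0,0]},{"grip":-1,"translation":[0,0,0],"turn":[0,0,0]}]' 110
python3 - <<'E'
from h import *
s=env.state();print(s['position'],s['moment'])
p=shot('scene');L=cv2.resize(p['img'][110:260,210:360],None,fx=2.6,fy=2.6,interpolation=cv2.INTER_CUBIC)
q=shot('wrist');cv2.imwrite('pics/s4.png',np.hstack([L,cv2.resize(q['img'],None,fx=390/512,fy=390/384)]))
E
```

```text
time_s: 11.35
position: [0.648, 0.0148, 0.2244]
tool_rot: [[-0.993, -0.121, 0.0], [-0.121, 0.993, 0.0], [-0.0, -0.0, -1.0]]
contact_force: [0.2, -0.8, -7.7]
width: 0.0225
grip_force: 108.7
time_s: 12.1
position: [0.6477, 0.0149, 0.2617]
tool_rot: [[-0.993, -0.121, -0.001], [-0.121, 0.993, -0.0], [0.001, 0.0, -1.0]]
contact_force: [0.7, 0.4, -8.5]
width: 0.0223
grip_force: 108.7
[0.6477 0.0149 0.2617] [ 0.0489 -0.0756  0.0135]
```

View pics/s4.png

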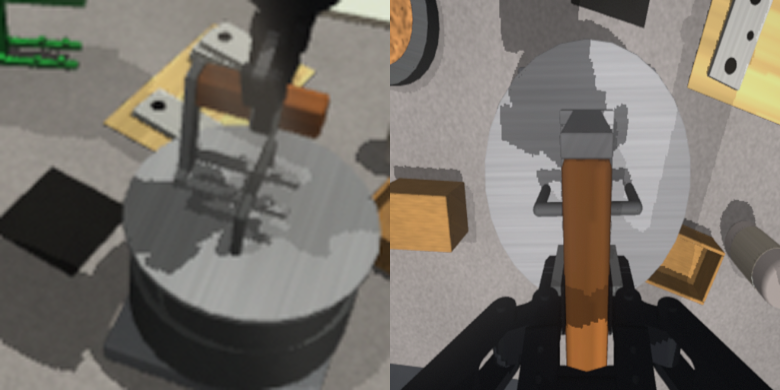

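The lid hangs level about 50 mm up. Next I carry it to the stand.

```bash
python3 -m handwheel '[{"grip":-1,"translation":[2,-4,0],"turn":[0,0,0]},{"grip":-1,"translation":[4,-8,0],"turn":[0,0,0]},{"grip":-1,"translation":[6.5,-12,0],"turn":[0,0,0]},{"grip":-1,"translation":[8,-15,0],"turn":[0,0,0]},{"grip":-1,"translation":[9.5,-17.7,0],"turn":[0,0,0]},{"grip":-1,"translation":[9.5,-17.7,0],"turn":[0,0,0]},{"grip":-1,"translation":[9.5,-17.7,0],"turn":[0,0,0]},{"grip":-1,"translation":[9.5,-17.7,0],"turn":[0,0,0]},{"grip":-1,"translation":[9.5,-17.7,0],"turn":[0,0,0]},{"grip":-1,"translation":[9.5,-17.7,0],"turn":[0,0,0]},{"grip":-1,"translation":[9.5,-17.7,0],"turn":[0,0,0]},{"grip":-1,"translation":[9.5,-17.7,0],"turn":[0,0,0]},{"grip":-1,"translation":[9.5,-17.7,0],"turn":[0,0,0]},{"grip":-1,"translation":[9.5,-17.7,0],"turn":[0,0,0]},{"grip":-1,"translation":[9.5,-17.7,0],"turn":[0,0,0]},{"grip":-1,"translation":[9.5,-17.7,0],"turn":[0,0,0]},{"grip":-1,"translation":[8,-15,0],"turn":[0,0,0]},{"grip":-1,"translation":[6.5,-12,0],"turn":[0,0,0]},{"grip":-1,"translation":[4,-8,0],"turn":[0,0,0]},{"grip":-1,"translation":[2,-4,0],"turn":[0,0,0]}]' 110
python3 -m handwheel '[{"grip":-1,"translation":[0,0,0],"turn":[0,0,0]},{"grip":-1,"translation":[0,0,4],"turn":[0,0,0]},{"grip":-1,"translation":[0,0,8],"turn":[0,0,0]},{"grip":-1,"translation":[0,0,10],"turn":[0,0,0]},{"grip":-1,"translation":[0,0,10],"turn":[0,0,0]},{"grip":-1,"translation":[0,0,10],"turn":[0,0,0]},{"grip":-1,"translation":[0,0,10],"turn":[0,0,0]},{"grip":-1,"translation":[0,0,10],"turn":[0,0,0]},{"grip":-1,"translation":[0,0,8],"turn":[0,0,0]},{"grip":-1,"translation":[0,0,6],"turn":[0,0,0]},{"grip":-1,"translation":[0,0,4],"turn":[0,0,0]},{"grip":-1,"translation":[0,0,0],"turn":[0,0,0]},{"grip":-1,"translation":[0,0,0],"turn":[0,0,0]},{"grip":-1,"translation":[0,0,0],"turn":[0,0,0]}]' 110
python3 - <<'E'
from h import *
print(rel((.528,-.292,.1595)))
p=shot('top');c=proj(p,(.528,-.292,.05)).astype(int);L=cv2.resize(p['img'][c[1]-65:c[1]+65,c[0]-65:c[0]+65],(390,390))
q=shot('scene');c=proj(q,(.528,-.292,.05)).astype(int);print(c);x0=max(0,c[0]-70);y0=min(384-130,c[1]-65);cv2.imwrite('pics/s5.png',np.hstack([L,cv2.resize(q['img'][y0:y0+130,x0:x0+130],(390,390))]))
E
```

```text
time_s: 13.87
position: [0.527, -0.2953, 0.2627]
tool_rot: [[-0.993, -0.117, 0.0], [-0.117, 0.993, -0.001], [0.0, -0.001, -1.0]]
contact_force: [-0.3, 0.2, -7.0]
width: 0.0228
grip_force: 108.5
time_s: 15.03
position: [0.5295, -0.2925, 0.1829]
tool_rot: [[-0.993, -0.121, 0.001], [-0.121, 0.993, -0.001], [-0.001, -0.001, -1.0]]
contact_force: [0.1, -0.5, -8.2]
width: 0.0224
grip_force: 108.6
(array([ 1.4571,  0.6633, 23.4054]), None, array([ 0.5295, -0.2925,  0.1829]))
[188 297]
```

View pics/s5.png

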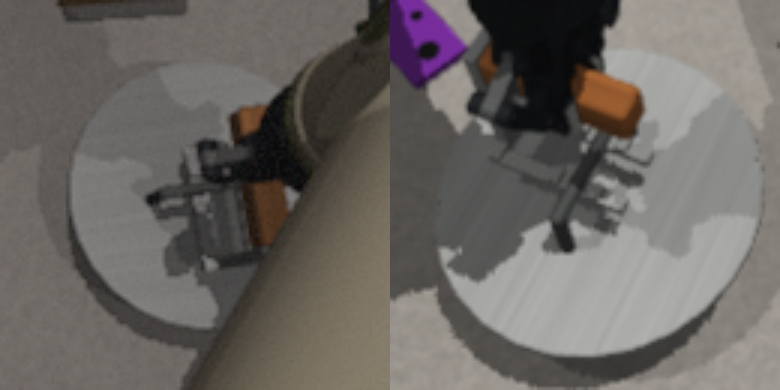

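The lid is over the stand and level. I'll lower it slowly until the load comes off.

```bash
python3 -m handwheel '[{"grip":-1,"translation":[0,0,5],"turn":[0,0,0]},{"grip":-1,"translation":[0,0,5],"turn":[0,0,0]},{"grip":-1,"translation":[0,0,4],"turn":[0,0,0]},{"grip":-1,"translation":[0,0,2],"turn":[0,0,0]},{"grip":-1,"translation":[0,0,2],"turn":[0,0,0]},{"grip":-1,"translation":[0,0,2],"turn":[0,0,0]},{"grip":-1,"translation":[0,0,2],"turn":[0,0,0]},{"grip":-1,"translation":[0,0,2],"turn":[0,0,0]},{"grip":-1,"translation":[0,0,2],"turn":[0,0,0]},{"grip":-1,"translation":[0,0,2],"turn":[0,0,0]},{"grip":-1,"translation":[0,0,2],"turn":[0,0,0]},{"grip":-1,"translation":[0,0,0],"turn":[0,0,0]},{"grip":-1,"translation":[0,0,0],"turn":[0,0,0]}]' 110
python3 -m handwheel '[{"grip":-1,"translation":[0,0,2],"turn":[0,0,0]},{"grip":-1,"translation":[0,0,2],"turn":[0,0,0]},{"grip":-1,"translation":[0,0,2],"turn":[0,0,0]},{"grip":-1,"translation":[0,0,2],"turn":[0,0,0]},{"grip":-1,"translation":[0,0,0],"turn":[0,0,0]},{"grip":-1,"translation":[0,0,0],"turn":[0,0,0]},{"grip":-1,"translation":[0,0,0],"turn":[0,0,0]}]' 110
```

```text
time_s: 16.22
position: [0.5293, -0.2922, 0.1524]
tool_rot: [[-0.993, -0.121, 0.0], [-0.121, 0.993, -0.0], [-0.0, -0.0, -1.0]]
contact_force: [-0.0, -0.2, -2.1]
width: 0.0226
grip_force: 109.1
time_s: 16.8
position: [0.5292, -0.2922, 0.1443]
tool_rot: [[-0.993, -0.121, -0.0], [-0.121, 0.993, -0.0], [0.0, -0.0, -1.0]]
contact_force: [-0.4, 0.2, -2.2]
width: 0.0228
grip_force: 109.1
```

```bash
python3 -m handwheel '[{"grip":-1,"translation":[5,0,0],"turn":[0,0,0]},{"grip":-1,"translation":[10,0,0],"turn":[0,0,0]},{"grip":-1,"translation":[10,0,0],"turn":[0,0,0]},{"grip":-1,"translation":[10,0,0],"turn":[0,0,0]},{"grip":-1,"translation":[10,0,0],"turn":[0,0,0]},{"grip":-1,"translation":[10,0,0],"turn":[0,0,0]},{"grip":-1,"translation":[10,0,0],"turn":[0,0,0]},{"grip":-1,"translation":[10,0,0],"turn":[0,0,0]},{"grip":-1,"translation":[5,0,0],"turn":[0,0,0]},{"grip":-1,"translation":[0,0,0],"turn":[0,0,0]},{"grip":-1,"translation":[0,0,-15],"turn":[0,0,0]},{"grip":-1,"translation":[0,0,-25],"turn":[0,0,0]},{"grip":-1,"translation":[0,0,-20],"turn":[0,0,0]},{"grip":-1,"translation":[0,0,0],"turn":[0,0,0]}]' 110
python3 -m handwheel '[{"grip":-1,"translation":[-1,8,0],"turn":[0,0,0]},{"grip":-1,"translation":[-2,16,0],"turn":[0,0,0]},{"grip":-1,"translation":[-3,20,0],"turn":[0,0,0]},{"grip":-1,"translation":[-3,20,0],"turn":[0,0,0]},{"grip":-1,"translation":[-3,20,0],"turn":[0,0,0]},{"grip":-1,"translation":[-3,20,0],"turn":[0,0,0]},{"grip":-1,"translation":[-3,20,0],"turn":[0,0,0]},{"grip":-1,"translation":[-3,20,0],"turn":[0,0,0]},{"grip":-1,"translation":[-3,20,0],"turn":[0,0,0]},{"grip":-1,"translation":[-3,20,0],"turn":[0,0,0]},{"grip":-1,"translation":[-3,20,0],"turn":[0,0,0]},{"grip":-1,"translation":[-3,20,0],"turn":[0,0,0]},{"grip":-1,"translation":[-3,20,0],"turn":[0,0,0]},{"grip":-1,"translation":[-3,20,0],"turn":[0,0,0]},{"grip":-1,"translation":[-3,20,0],"turn":[0,0,0]},{"grip":-1,"translation":[-3,20,0],"turn":[0,0,0]},{"grip":-1,"translation":[-2,16,0],"turn":[0,0,0]},{"grip":-1,"translation":[-1,6,0],"turn":[0,0,0]}]' 110
python3 -m handwheel '[{"grip":-1,"translation":[0,0,0],"turn":[0,0,0.059]},{"grip":-1,"translation":[0,0,0],"turn":[0,0,0.059]},{"grip":-1,"translation":[0,0,0],"turn":[0,0,0.059]},{"grip":-1,"translation":[0,0,0],"turn":[0,0,0.059]},{"grip":-1,"translation":[0,0,0],"turn":[0,0,0.059]},{"grip":-1,"translation":[0,0,0],"turn":[0,0,0.059]},{"grip":-1,"translation":[0,0,0],"turn":[0,0,0]},{"grip":-1,"translation":[0,0,0],"turn":[0,0,0]},{"grip":-1,"translation":[0,0,0],"turn":[0,0,0]}]' 110
python3 - <<'E'
from h import *
print(rel((.4565,.0268,.0855),-.233))
E
```

```text
time_s: 17.97
position: [0.452, -0.3031, 0.2085]
tool_rot: [[-0.993, -0.121, 0.006], [-0.121, 0.993, -0.003], [-0.006, -0.004, -1.0]]
contact_force: [0.7, -0.4, -1.7]
width: 0.0227
grip_force: 109.5
time_s: 19.47
position: [0.4569, 0.031, 0.2028]
tool_rot: [[-0.992, -0.125, -0.002], [-0.125, 0.992, 0.0], [0.002, 0.001, -1.0]]
contact_force: [-0.2, -0.3, -2.9]
width: 0.0226
grip_force: 109.3
time_s: 20.22
position: [0.4577, 0.0274, 0.2038]
tool_rot: [[-0.973, 0.229, -0.001], [0.229, 0.973, -0.0], [0.001, -0.0, -1.0]]
contact_force: [-0.5, 0.6, -2.2]
width: 0.0224
grip_force: 109.3
(array([  0.977 ,  -0.7885, 118.3307]), np.float64(0.0020668623926043406), array([0.4577, 0.0274, 0.2038]))
```

```bash
python3 -m handwheel '[{"grip":-1,"translation":[0,-1,15],"turn":[0,0,0]},{"grip":-1,"translation":[0,0,20],"turn":[0,0,0]},{"grip":-1,"translation":[0,0,20],"turn":[0,0,0]},{"grip":-1,"translation":[0,0,20],"turn":[0,0,0]},{"grip":-1,"translation":[0,0,20],"turn":[0,0,0]},{"grip":-1,"translation":[0,0,10],"turn":[0,0,0]},{"grip":-1,"translation":[0,0,5],"turn":[0,0,0]},{"grip":-1,"translation":[0,0,3],"turn":[0,0,0]},{"grip":-1,"translation":[0,0,3],"turn":[0,0,0]},{"grip":-1,"translation":[0,0,2],"turn":[0,0,0]},{"grip":-1,"translation":[0,0,0],"turn":[0,0,0]},{"grip":-1,"translation":[0,0,0],"turn":[0,0,0]}]' 110
python3 -m handwheel '[{"grip":1,"translation":[0,0,0],"turn":[0,0,0]},{"grip":1,"translation":[0,0,0],"turn":[0,0,0]},{"grip":1,"translation":[0,0,0],"turn":[0,0,0]},{"grip":1,"translation":[0,0,0],"turn":[0,0,0]},{"grip":1,"translation":[0,0,0],"turn":[0,0,0]},{"grip":1,"translation":[0,0,-10],"turn":[0,0,0]},{"grip":1,"translation":[0,0,-20],"turn":[0,0,0]},{"grip":1,"translation":[0,0,-30],"turn":[0,0,0]},{"grip":1,"translation":[0,0,-30],"turn":[0,0,0]},{"grip":1,"translation":[0,0,-30],"turn":[0,0,0]},{"grip":1,"translation":[0,0,-30],"turn":[0,0,0]},{"grip":1,"translation":[0,0,-30],"turn":[0,0,0]},{"grip":1,"translation":[0,0,0],"turn":[0,0,0]}]' 60
python3 - <<'E'
from h import *
print(rel((.44,.13,.36),0))
E
```

```text
time_s: 21.22
position: [0.4582, 0.0267, 0.0868]
tool_rot: [[-0.973, 0.231, 0.001], [0.231, 0.973, 0.0], [-0.001, 0.0, -1.0]]
contact_force: [0.1, 1.1, -3.3]
width: 0.0225
grip_force: 109.4
time_s: 22.3
position: [0.4602, 0.0266, 0.2731]
tool_rot: [[-0.973, 0.231, 0.01], [0.231, 0.973, 0.002], [-0.009, 0.004, -1.0]]
contact_force: [1.8, 0.3, 0.4]
width: 0.0852
grip_force: 0.0
(array([ 42.8271,  96.286 , -86.8174]), np.float64(-0.23324855819833168), array([0.4602, 0.0266, 0.2731]))
```

```bash
python3 -m handwheel '[{"grip":1,"translation":[8,20,-10],"turn":[0,0,0]},{"grip":1,"translation":[8,20,-10],"turn":[0,0,0]},{"grip":1,"translation":[8,20,-10],"turn":[0,0,0]},{"grip":1,"translation":[8,20,-10],"turn":[0,0,0]},{"grip":1,"translation":[8,20,-10],"turn":[0,0,0]},{"grip":1,"translation":[8,20,-10],"turn":[0,0,0]},{"grip":1,"translation":[8,20,-10],"turn":[0,0,0]},{"grip":1,"translation":[8,20,-10],"turn":[0,0,0]},{"grip":1,"translation":[8,20,-10],"turn":[0,0,0]},{"grip":1,"translation":[8,20,-10],"turn":[0,0,0]},{"grip":1,"translation":[0,0,0],"turn":[0,0,0]},{"grip":1,"translation":[0,0,0],"turn":[0,0,0]},{"grip":1,"translation":[0,0,0],"turn":[0,0,0]}]' 60
python3 - <<'E'
from h import *
s=env.state();print(s['position'])
p=shot('wrist');cv2.imwrite('pics/w5.png',cv2.resize(p['img'],(768,576)))
for d in env.trace('plate1_mid',p)[:6]: print(round(d['conf'],2),d['bbox'],d['pixels'].sum())
print(proj(p,(.457,.027,.1)))
E
```

```text
time_s: 23.38
position: [0.4262, 0.2389, 0.3663]
tool_rot: [[-0.973, 0.231, 0.0], [0.231, 0.973, -0.001], [-0.0, -0.001, -1.0]]
contact_force: [0.4, -0.0, -0.0]
width: 0.0851
grip_force: 0.0
[0.4262 0.2389 0.3663]
0.57 [314.8, 133.6, 340.6, 205.0] 259
[110.6741 208.4224]
```

View pics/w5.png

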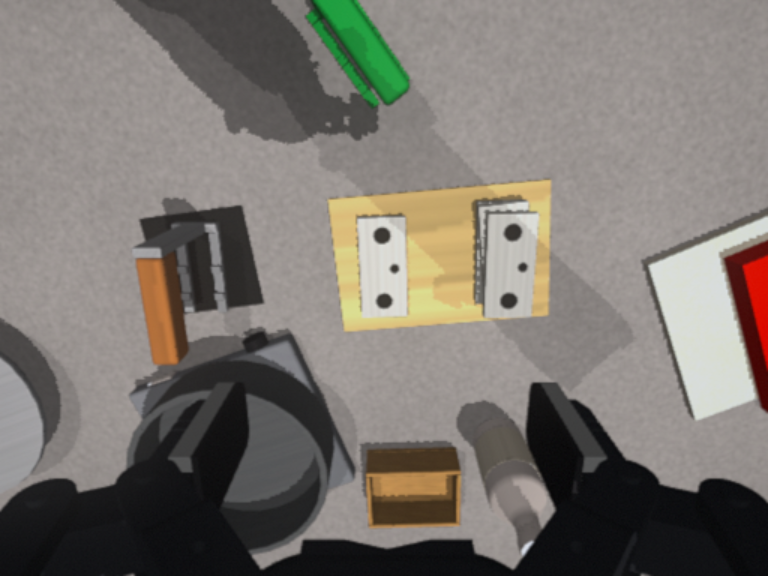

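The wrist view shows the single plate with marks at (382,236), (395,268) and (384,301), and the top stack plate with marks at (512,232), (522,267) and (508,301). The lifter stands on its mat and the pan is open. I'll triangulate the heights against the first pictures.

```bash
cat >> h.py <<'E'
def marks(p,uv,r=7):
    """refine a dark mark near uv: darkness-weighted centroid"""
    g=cv2.cvtColor(p['img'] if isinstance(p,dict) else p,cv2.COLOR_BGR2GRAY).astype(float)
    u=np.array(uv,float)
    for _ in range(4):
        x,y=np.meshgrid(np.arange(512),np.arange(384));m=(np.hypot(x-u[0],y-u[1])<r)
        w=np.clip(np.percentile(g[m],75)*.62-g,0,None)*m
        if w.sum()==0:return u
        u=np.array([(w*x).sum(),(w*y).sum()])/w.sum()
    return u
E
python3 - <<'E'
from h import *
w=shot('wrist');t=shot('top');s=shot('scene')
ti=cv2.resize(cv2.imread('pics/top1.png'),(512,384),interpolation=cv2.INTER_AREA);si=cv2.resize(cv2.imread('pics/scene1.png'),(512,384),interpolation=cv2.INTER_AREA)
D={'single':([(382,236),(384,301)],[(256,307),(249,342)],[(404,228),(437,243)]),
'stack':([(512,232),(508,301)],[(179,293),(168,333)],[(445,186),(476,200)])}
for k,(a,b,c) in D.items():
    X=[]
    for i in range(2):
        o=[(w,marks(w,np.array(a[i])/1.5,7)),(t,marks(ti,np.array(b[i])/1.5,4)),(s,marks(si,np.array(c[i])/1.5,4))]
        print(k,i,[q[1].round(1).tolist() for q in o],tri(o),tri(o[:2])[0],tri([o[0],o[2]])[0]);X.append(tri(o)[0])
    print(np.mean(X,0),np.linalg.norm(X[0]-X[1]),np.degrees(np.arctan2(*(X[1]-X[0])[[1,0]])))
E
```

```text
single 0 [[254.6, 156.5], [169.8, 203.9], [270.4, 150.1]] (array([0.4758, 0.2148, 0.0284]), [np.float64(20.060826398790216), np.float64(17.504602815177215), np.float64(6.088113154292717)]) [ 0.5076  0.2281 -0.115 ] [0.4505 0.2268 0.0128]
single 1 [[256.2, 200.1], [163.2, 231.1], [289.3, 161.1]] (array([0.4959, 0.2205, 0.0117]), [np.float64(15.830181849376434), np.float64(17.348328984948584), np.float64(7.742167782537283)]) [0.4588 0.2114 0.1466] [0.521  0.2125 0.0129]
[0.4858 0.2177 0.0201] 0.026759365448138984 15.735643177644846
stack 0 [[341.9, 154.4], [118.9, 194.4], [295.8, 123.6]] (array([0.4976, 0.3394, 0.0506]), [np.float64(21.467641187137403), np.float64(17.806830785231423), np.float64(5.627648383576942)]) [ 0.5784  0.4385 -0.3036] [0.4732 0.3549 0.033 ]
stack 1 [[339.3, 200.0], [111.7, 221.7], [314.8, 133.7]] (array([0.5191, 0.3475, 0.0319]), [np.float64(16.179906175020626), np.float64(17.76098601439034), np.float64(7.600017491924037)]) [0.4653 0.3007 0.2104] [0.5442 0.3402 0.0323]
[0.5084 0.3434 0.0413] 0.02968565295863631 20.79653589619135
```

```bash
python3 - <<'E'
from h import *
w=shot('wrist');t=shot('top');s=shot('scene')
D={'single':[((254.6,156.5),(163.2,231.1),(270.4,150.1)),((256.2,200.1),(169.8,203.9),(289.3,161.1))],
'stack':[((341.9,154.4),(111.7,221.7),(295.8,123.6)),((339.3,200.0),(118.9,194.4),(314.8,133.7))]}
for k,v in D.items():
    X=[]
    for o in v:
        x,e=tri(list(zip((w,t,s),o)));print(k,x,np.round(e,1));X.append(x)
    m=np.mean(X,0);print(m,np.linalg.norm(X[0]-X[1]),yaw:=np.arctan2(*(X[1]-X[0])[[1,0]]));print(rel((m[0],m[1],.1),yaw))
E
```

```text
single [0.4507 0.2271 0.0126] [0.2 0.2 0.1]
single [0.5214 0.2124 0.0127] [0.4 0.4 0.2]
[0.4861 0.2197 0.0127] 0.0721658814568608 -0.20549726969590945
(array([-62.8772,  -5.1145, 266.2154]), np.float64(-0.02785764250669609), array([0.4261, 0.2393, 0.3662]))
stack [0.4736 0.355  0.033 ] [0.4 0.3 0.2]
stack [0.5445 0.3403 0.032 ] [0.3 0.3 0.1]
[0.509  0.3477 0.0325] 0.07236261098646132 -0.20330341498482968
(array([-55.6566, 124.6359, 266.2016]), np.float64(-0.030051497192561172), array([0.4261, 0.2393, 0.3662]))
```

All four plates are accounted for: a stack of three (top at 33 mm) and a single one (top at 13 mm). I'll grasp the top plate of the stack.

```bash
python3 -m handwheel '[{"grip":1,"translation":[-3,6,10],"turn":[0,0,-0.03]},{"grip":1,"translation":[-5,12,20],"turn":[0,0,0]},{"grip":1,"translation":[-6,13,25],"turn":[0,0,0]},{"grip":1,"translation":[-6,13,25],"turn":[0,0,0]},{"grip":1,"translation":[-6,13,25],"turn":[0,0,0]},{"grip":1,"translation":[-6,13,25],"turn":[0,0,0]},{"grip":1,"translation":[-6,13,25],"turn":[0,0,0]},{"grip":1,"translation":[-6,13,25],"turn":[0,0,0]},{"grip":1,"translation":[-5,13,20],"turn":[0,0,0]},{"grip":1,"translation":[-3,13,20],"turn":[0,0,0]},{"grip":1,"translation":[0,6,20],"turn":[0,0,0]},{"grip":1,"translation":[0,0,20],"turn":[0,0,0]},{"grip":1,"translation":[0,0,10],"turn":[0,0,0]},{"grip":1,"translation":[0,0,0],"turn":[0,0,0]},{"grip":1,"translation":[0,0,0],"turn":[0,0,0]}]' 60
python3 - <<'E'
from h import *
print(rel((.509,.3477,.02),-.2033))
E
```

```text
time_s: 25.03
position: [0.503, 0.3539, 0.0963]
tool_rot: [[-0.979, 0.202, -0.001], [0.202, 0.979, -0.001], [0.0, -0.001, -1.0]]
contact_force: [0.7, 0.5, 0.1]
width: 0.0855
grip_force: 0.0
(array([-7.1619, -4.8344, 76.3498]), np.float64(7.157213336284052e-05), array([0.503 , 0.3539, 0.0963]))
```

```bash
python3 -m handwheel '[{"grip":1,"translation":[-7,-5,10],"turn":[0,0,0]},{"grip":1,"translation":[0,0,20],"turn":[0,0,0]},{"grip":1,"translation":[0,0,20],"turn":[0,0,0]},{"grip":1,"translation":[0,0,15],"turn":[0,0,0]},{"grip":1,"translation":[0,0,8],"turn":[0,0,0]},{"grip":1,"translation":[0,0,3],"turn":[0,0,0]},{"grip":1,"translation":[0,0,0],"turn":[0,0,0]},{"grip":0,"translation":[0,0,0],"turn":[0,0,0]},{"grip":-1,"translation":[0,0,0],"turn":[0,0,0]},{"grip":-1,"translation":[0,0,0],"turn":[0,0,0]},{"grip":-1,"translation":[0,0,0],"turn":[0,0,0]},{"grip":-1,"translation":[0,0,0],"turn":[0,0,0]}]' 50
python3 -m handwheel '[{"grip":-1,"translation":[0,0,0],"turn":[0,0,0]},{"grip":-1,"translation":[0,0,-3],"turn":[0,0,0]},{"grip":-1,"translation":[0,0,-10],"turn":[0,0,0]},{"grip":-1,"translation":[0,0,-20],"turn":[0,0,0]},{"grip":-1,"translation":[0,0,-30],"turn":[0,0,0]},{"grip":-1,"translation":[0,0,-30],"turn":[0,0,0]},{"grip":-1,"translation":[0,0,-30],"turn":[0,0,0]},{"grip":-1,"translation":[0,0,-30],"turn":[0,0,0]},{"grip":-1,"translation":[0,0,-15],"turn":[0,0,0]},{"grip":-1,"translation":[0,0,0],"turn":[0,0,0]},{"grip":-1,"translation":[0,0,0],"turn":[0,0,0]}]' 50
python3 - <<'E'
from h import *
print(rel((.648,.0145,.19),-.2033))
p=shot('wrist');cv2.imwrite('pics/w6.png',p['img'])
E
```

```text
time_s: 26.03
position: [0.5096, 0.3487, 0.0218]
tool_rot: [[-0.98, 0.201, 0.002], [0.201, 0.98, 0.001], [-0.002, 0.002, -1.0]]
contact_force: [-0.7, 0.0, 5.3]
width: 0.0486
grip_force: 52.4
time_s: 26.95
position: [0.5091, 0.3483, 0.1895]
tool_rot: [[-0.98, 0.201, 0.002], [0.201, 0.98, 0.001], [-0.001, 0.002, -1.0]]
contact_force: [-0.5, -0.7, -1.9]
width: 0.0484
grip_force: 51.9
(array([-203.2977, -298.9974,   -0.7682]), np.float64(0.0004977145302205166), array([0.5091, 0.3483, 0.1895]))
```

View pics/w6.png

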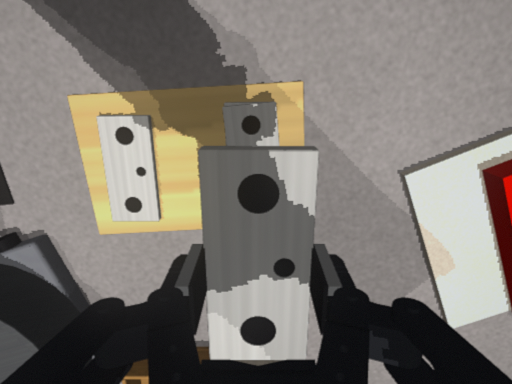

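The plate is held flat. I'll carry it to the pan, lower it to the floor and release.

```bash
python3 -m handwheel '[{"grip":-1,"translation":[-6,-9,0],"turn":[0,0,0]},{"grip":-1,"translation":[-9,-13,0],"turn":[0,0,0]},{"grip":-1,"translation":[-12.3,-18,0],"turn":[0,0,0]},{"grip":-1,"translation":[-12.3,-18,0],"turn":[0,0,0]},{"grip":-1,"translation":[-12.3,-18,0],"turn":[0,0,0]},{"grip":-1,"translation":[-12.3,-18,0],"turn":[0,0,0]},{"grip":-1,"translation":[-12.3,-18,0],"turn":[0,0,0]},{"grip":-1,"translation":[-12.3,-18,0],"turn":[0,0,0]},{"grip":-1,"translation":[-12.3,-18,0],"turn":[0,0,0]},{"grip":-1,"translation":[-12.3,-18,0],"turn":[0,0,0]},{"grip":-1,"translation":[-12.3,-18,0],"turn":[0,0,0]},{"grip":-1,"translation":[-12.3,-18,0],"turn":[0,0,0]},{"grip":-1,"translation":[-12.3,-18,0],"turn":[0,0,0]},{"grip":-1,"translation":[-12.3,-18,0],"turn":[0,0,0]},{"grip":-1,"translation":[-12.3,-18,0],"turn":[0,0,0]},{"grip":-1,"translation":[-12.3,-18,0],"turn":[0,0,0]},{"grip":-1,"translation":[-9,-13,0],"turn":[0,0,0]},{"grip":-1,"translation":[-7,-12,0],"turn":[0,0,0]},{"grip":-1,"translation":[0,0,0],"turn":[0,0,0]},{"grip":-1,"translation":[0,0,0],"turn":[0,0,0]}]' 50
python3 -m handwheel '[{"grip":-1,"translation":[0,0,10],"turn":[0,0,0]},{"grip":-1,"translation":[0,0,20],"turn":[0,0,0]},{"grip":-1,"translation":[0,0,25],"turn":[0,0,0]},{"grip":-1,"translation":[0,0,25],"turn":[0,0,0]},{"grip":-1,"translation":[0,0,25],"turn":[0,0,0]},{"grip":-1,"translation":[0,0,25],"turn":[0,0,0]},{"grip":-1,"translation":[0,0,15],"turn":[0,0,0]},{"grip":-1,"translation":[0,0,8],"turn":[0,0,0]},{"grip":-1,"translation":[0,0,4],"turn":[0,0,0]},{"grip":-1,"translation":[0,0,0],"turn":[0,0,0]},{"grip":-1,"translation":[0,0,0],"turn":[0,0,0]}]' 50
python3 -m handwheel '[{"grip":-0.2,"translation":[0,0,0],"turn":[0,0,0]},{"grip":0.6,"translation":[0,0,0],"turn":[0,0,0]},{"grip":0.6,"translation":[0,0,0],"turn":[0,0,0]},{"grip":0.6,"translation":[0,0,0],"turn":[0,0,0]},{"grip":0.6,"translation":[0,0,-10],"turn":[0,0,0]},{"grip":0.6,"translation":[0,0,-25],"turn":[0,0,0]},{"grip":1,"translation":[0,0,-30],"turn":[0,0,0]},{"grip":1,"translation":[0,0,-30],"turn":[0,0,0]},{"grip":1,"translation":[0,0,-30],"turn":[0,0,0]},{"grip":1,"translation":[0,0,-25],"turn":[0,0,0]},{"grip":1,"translation":[0,0,0],"turn":[0,0,0]}]' 50
python3 - <<'E'
from h import *
s=shot('scene')
X=[]
for X0,old in (((.4507,.2271,.0126),0),((.5214,.2124,.0127),0),((.4736,.355,.023),1),((.5445,.3403,.023),1)):
    u=proj(s,X0);v=marks(s,u,5);print(u.round(1),v.round(1),at(s,v,X0[2]))
print(rel((.509,.3477,.19),-.2033))
E
```

```text
time_s: 28.67
position: [0.6471, 0.0133, 0.1872]
tool_rot: [[-0.979, 0.203, -0.002], [0.203, 0.979, -0.0], [0.002, -0.001, -1.0]]
contact_force: [-0.1, 1.4, -1.2]
width: 0.0484
grip_force: 51.9
time_s: 29.58
position: [0.6482, 0.0149, 0.0322]
tool_rot: [[-0.98, 0.201, 0.001], [0.201, 0.98, 0.0], [-0.001, 0.001, -1.0]]
contact_force: [-0.2, -0.1, -1.9]
width: 0.0483
grip_force: 51.9
time_s: 30.5
position: [0.6506, 0.0141, 0.1892]
tool_rot: [[-0.979, 0.202, 0.011], [0.202, 0.979, 0.001], [-0.01, 0.003, -1.0]]
contact_force: [1.5, -0.2, 0.5]
width: 0.0857
grip_force: 0.0
[270.5 150.1] [269.8 151.2] [0.4509 0.222  0.0126]
[289.5 161.2] [289.3 169.3] [0.5354 0.1823 0.0127]
[295.7 126.1] [300.  126.7] [0.4869 0.359  0.023 ]
[314.4 136. ] [319.  134.5] [0.554  0.3538 0.023 ]
(array([205.0125, 298.3511,  -4.6388]), np.float64(0.000289753640056567), array([0.6497, 0.0141, 0.1862]))
```

```bash
python3 -m handwheel '[{"grip":1,"translation":[8,8,-8],"turn":[0,0,0]},{"grip":1,"translation":[17,16.5,-8],"turn":[0,0,0]},{"grip":1,"translation":[17,16.5,-8],"turn":[0,0,0]},{"grip":1,"translation":[17,16.5,-8],"turn":[0,0,0]},{"grip":1,"translation":[17,16.5,-8],"turn":[0,0,0]},{"grip":1,"translation":[17,16.5,-8],"turn":[0,0,0]},{"grip":1,"translation":[17,16.5,-8],"turn":[0,0,0]},{"grip":1,"translation":[17,16.5,-8],"turn":[0,0,0]},{"grip":1,"translation":[17,16.5,-8],"turn":[0,0,0]},{"grip":1,"translation":[17,16.5,-8],"turn":[0,0,0]},{"grip":1,"translation":[17,16.5,-8],"turn":[0,0,0]},{"grip":1,"translation":[17,16.5,-8],"turn":[0,0,0]},{"grip":1,"translation":[17,16.5,-8],"turn":[0,0,0]},{"grip":1,"translation":[17,16.5,-8],"turn":[0,0,0]},{"grip":1,"translation":[11,10,-1],"turn":[0,0,0]},{"grip":1,"translation":[0,0,0],"turn":[0,0,0]},{"grip":1,"translation":[0,0,0],"turn":[0,0,0]},{"grip":1,"translation":[0,0,0],"turn":[0,0,0]}]' 50
cat >> h.py <<'E'
def plates(p,z):
    """dark round marks ringed by near-white; pairs ~72 mm apart -> plate centre,yaw for top height z"""
    g=cv2.cvtColor(p['img'],cv2.COLOR_BGR2GRAY);hs=cv2.cvtColor(p['img'],cv2.COLOR_BGR2HSV);C=[]
    for b in range(21,90,2):
        T=cv2.adaptiveThreshold(g,255,cv2.ADAPTIVE_THRESH_MEAN_C,cv2.THRESH_BINARY_INV,41,20);break
    n,l,st,c=cv2.connectedComponentsWithStats(T)
    for i in range(1,n):
        x,y,w,h,a=st[i]
        if 15<a<500 and .6<w/h<1.6 and a>.6*w*h and hs[max(y-3,0):y+h+3,max(x-3,0):x+w+3,1].mean()<60: C.append((c[i],a))
    out=[]
    for i in range(len(C)):
        for j in range(len(C)):
            A=at(p,C[i][0],z);B=at(p,C[j][0],z);d=B-A
            if d[0]>0 and .067<np.hypot(*d[:2])<.078: out.append(((A+B)/2,np.arctan2(d[1],d[0]),np.hypot(*d[:2]),C[i][0].round(1).tolist(),C[j][0].round(1).tolist()))
    return out
E
python3 - <<'E'
from h import *
s=env.state();print(s['position'],s['time_s'])
p=shot('wrist','w7.png')
for z in(.013,.023):
    for o in plates(p,z): print(z,*o, rel((o[0][0],o[0][1],z-.0125),o[1])[:2])
E
```

```text
time_s: 32.05
position: [0.4593, 0.2895, 0.2937]
tool_rot: [[-0.979, 0.202, -0.001], [0.202, 0.979, -0.001], [0.001, -0.002, -1.0]]
contact_force: [-0.4, -1.0, -1.0]
width: 0.0854
grip_force: 0.0
[0.4593 0.2895 0.2937] 32.05
0.013 [0.4793 0.2549 0.013 ] -0.20248223861047177 0.07203288359052133 [235.5, 141.5] [236.7, 193.8] (array([-26.3637, -29.1598, 293.2425]), np.float64(-0.0019291126154272753))
0.013 [0.5031 0.3477 0.013 ] -0.11179829221221368 0.0735450675698633 [306.2, 144.6] [308.6, 197.4] (array([-30.7935,  66.5893, 293.1075]), np.float64(-0.09261313132686055))
0.023 [0.477  0.2561 0.023 ] -0.20248223861047135 0.07033224311113699 [235.5, 141.5] [236.7, 193.8] (array([-23.8254, -28.4708, 283.2427]), np.float64(-0.0019291126154277194))
0.023 [0.5002 0.3467 0.023 ] -0.11179829221221328 0.07180872560027947 [306.2, 144.6] [308.6, 197.4] (array([-28.1507,  65.0178, 283.1108]), np.float64(-0.092613131326861))
```

View pics/w7.png

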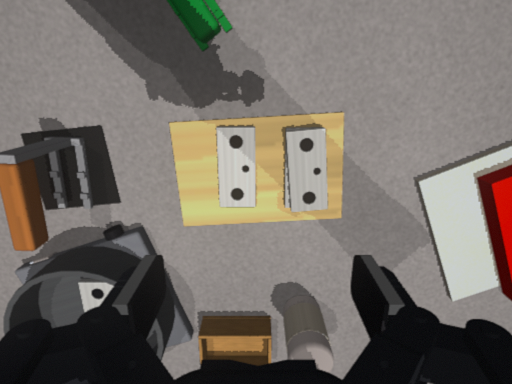

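Plate 4 has indeed been knocked and now sits at y=0.255. Two plates remain in the pile. I'll grasp the pile's next plate.

```bash
python3 -m handwheel '[{"grip":0.6,"translation":[-4,8,15],"turn":[0,0,0]},{"grip":0.6,"translation":[-6,14,25],"turn":[0,0,0]},{"grip":0.6,"translation":[-6,14,25],"turn":[0,0,0]},{"grip":0.6,"translation":[-6,14,25],"turn":[0,0,0]},{"grip":0.6,"translation":[-4,10,25],"turn":[0,0,0]},{"grip":0.6,"translation":[-2,5,25],"turn":[0,0,-0.046]},{"grip":0.6,"translation":[0,0,25],"turn":[0,0,-0.046]},{"grip":0.6,"translation":[0,0,25],"turn":[0,0,0]},{"grip":0.6,"translation":[0,0,20],"turn":[0,0,0]},{"grip":0.6,"translation":[0,0,10],"turn":[0,0,0]},{"grip":0.6,"translation":[0,0,0],"turn":[0,0,0]},{"grip":0.6,"translation":[0,0,0],"turn":[0,0,0]},{"grip":0.6,"translation":[0,0,0],"turn":[0,0,0]}]' 50
python3 - <<'E'
from h import *
print(rel((.5002,.3467,.0108),-.1118))
E
```

```text
time_s: 33.18
position: [0.5009, 0.3486, 0.0758]
tool_rot: [[-0.994, 0.111, 0.002], [0.111, 0.994, 0.001], [-0.002, 0.001, -1.0]]
contact_force: [-0.1, 0.7, 0.6]
width: 0.0679
grip_force: 0.0
(array([ 0.6302, -2.0829, 65.0448]), np.float64(0.0003966226318943278), array([0.5009, 0.3486, 0.0758]))
```

```bash
python3 -m handwheel '[{"grip":0.6,"translation":[0,-2,10],"turn":[0,0,0]},{"grip":0.6,"translation":[0,0,20],"turn":[0,0,0]},{"grip":0.6,"translation":[0,0,18],"turn":[0,0,0]},{"grip":0.6,"translation":[0,0,10],"turn":[0,0,0]},{"grip":0.6,"translation":[0,0,5],"turn":[0,0,0]},{"grip":0.6,"translation":[0,0,0],"turn":[0,0,0]},{"grip":0.6,"translation":[0,0,0],"turn":[0,0,0]},{"grip":0,"translation":[0,0,0],"turn":[0,0,0]},{"grip":-1,"translation":[0,0,0],"turn":[0,0,0]},{"grip":-1,"translation":[0,0,0],"turn":[0,0,0]},{"grip":-1,"translation":[0,0,0],"turn":[0,0,0]},{"grip":-1,"translation":[0,0,0],"turn":[0,0,0]}]' 50
python3 -m handwheel '[{"grip":-1,"translation":[0,0,0],"turn":[0,0,0]},{"grip":-1,"translation":[0,0,-3],"turn":[0,0,0]},{"grip":-1,"translation":[0,0,-10],"turn":[0,0,0]},{"grip":-1,"translation":[0,0,-20],"turn":[0,0,0]},{"grip":-1,"translation":[0,0,-30],"turn":[0,0,0.045]},{"grip":-1,"translation":[0,0,-30],"turn":[0,0,0.045]},{"grip":-1,"translation":[0,0,-30],"turn":[0,0,0]},{"grip":-1,"translation":[0,0,-30],"turn":[0,0,0]},{"grip":-1,"translation":[0,0,-27],"turn":[0,0,0]},{"grip":-1,"translation":[0,0,0],"turn":[0,0,0]},{"grip":-1,"translation":[0,0,0],"turn":[0,0,0]},{"grip":-1,"translation":[0,0,0],"turn":[0,0,0]}]' 50
python3 - <<'E'
from h import *
print(rel((.648,.0145,.042),-.2033))
p=shot('wrist')
for o in plates(p,.013): print(*o)
cv2.imwrite('pics/w8.png',p['img'])
E
```

```text
time_s: 34.18
position: [0.5006, 0.3472, 0.0129]
tool_rot: [[-0.994, 0.11, 0.002], [0.11, 0.994, 0.002], [-0.002, 0.002, -1.0]]
contact_force: [-1.1, 1.0, 6.0]
width: 0.0482
grip_force: 52.3
time_s: 35.18
position: [0.4993, 0.3461, 0.191]
tool_rot: [[-0.98, 0.199, -0.001], [0.199, 0.98, -0.0], [0.001, -0.001, -1.0]]
contact_force: [-0.3, 0.0, -1.5]
width: 0.0483
grip_force: 51.9
(array([-211.973 , -295.2166,  149.0162]), np.float64(0.0024885781612857816), array([0.4993, 0.3461, 0.191 ]))
```

```bash
python3 -m handwheel '[{"grip":-1,"translation":[-6,-9,0],"turn":[0,0,0]},{"grip":-1,"translation":[-9,-13,0],"turn":[0,0,0]},{"grip":-1,"translation":[-13,-18,0],"turn":[0,0,0]},{"grip":-1,"translation":[-13,-18,0],"turn":[0,0,0]},{"grip":-1,"translation":[-13,-18,0],"turn":[0,0,0]},{"grip":-1,"translation":[-13,-18,0],"turn":[0,0,0]},{"grip":-1,"translation":[-13,-18,0],"turn":[0,0,0]},{"grip":-1,"translation":[-13,-18,0],"turn":[0,0,0]},{"grip":-1,"translation":[-13,-18,0],"turn":[0,0,0]},{"grip":-1,"translation":[-13,-18,0],"turn":[0,0,0]},{"grip":-1,"translation":[-13,-18,0],"turn":[0,0,0]},{"grip":-1,"translation":[-13,-18,0],"turn":[0,0,0]},{"grip":-1,"translation":[-13,-18,0],"turn":[0,0,0]},{"grip":-1,"translation":[-13,-18,0],"turn":[0,0,0]},{"grip":-1,"translation":[-13,-18,0],"turn":[0,0,0]},{"grip":-1,"translation":[-13,-18,0],"turn":[0,0,0]},{"grip":-1,"translation":[-9,-13,0],"turn":[0,0,0]},{"grip":-1,"translation":[-6,-8,0],"turn":[0,0,0]},{"grip":-1,"translation":[0,0,0],"turn":[0,0,0]},{"grip":-1,"translation":[0,0,0],"turn":[0,0,0]}]' 50
python3 -m handwheel '[{"grip":-1,"translation":[0,0,10],"turn":[0,0,0]},{"grip":-1,"translation":[0,0,20],"turn":[0,0,0]},{"grip":-1,"translation":[0,0,25],"turn":[0,0,0]},{"grip":-1,"translation":[0,0,25],"turn":[0,0,0]},{"grip":-1,"translation":[0,0,25],"turn":[0,0,0]},{"grip":-1,"translation":[0,0,20],"turn":[0,0,0]},{"grip":-1,"translation":[0,0,13],"turn":[0,0,0]},{"grip":-1,"translation":[0,0,7],"turn":[0,0,0]},{"grip":-1,"translation":[0,0,3],"turn":[0,0,0]},{"grip":-1,"translation":[0,0,0],"turn":[0,0,0]},{"grip":-1,"translation":[0,0,0],"turn":[0,0,0]}]' 50
python3 -m handwheel '[{"grip":-0.2,"translation":[0,0,0],"turn":[0,0,0]},{"grip":0.6,"translation":[0,0,0],"turn":[0,0,0]},{"grip":0.6,"translation":[0,0,0],"turn":[0,0,0]},{"grip":0.6,"translation":[0,0,0],"turn":[0,0,0]},{"grip":0.6,"translation":[0,0,-10],"turn":[0,0,0]},{"grip":0.6,"translation":[0,0,-25],"turn":[0,0,0]},{"grip":1,"translation":[0,0,-30],"turn":[0,0,0]},{"grip":1,"translation":[0,0,-30],"turn":[0,0,0]},{"grip":1,"translation":[0,0,-30],"turn":[0,0,0]},{"grip":1,"translation":[0,0,-15],"turn":[0,0,0]},{"grip":1,"translation":[0,0,0],"turn":[0,0,0]}]' 50
python3 -m handwheel '[{"grip":1,"translation":[8,8,-8],"turn":[0,0,0]},{"grip":1,"translation":[17,16.5,-8],"turn":[0,0,0]},{"grip":1,"translation":[17,16.5,-8],"turn":[0,0,0]},{"grip":1,"translation":[17,16.5,-8],"turn":[0,0,0]},{"grip":1,"translation":[17,16.5,-8],"turn":[0,0,0]},{"grip":1,"translation":[17,16.5,-8],"turn":[0,0,0]},{"grip":1,"translation":[17,16.5,-8],"turn":[0,0,0]},{"grip":1,"translation":[17,16.5,-8],"turn":[0,0,0]},{"grip":1,"translation":[17,16.5,-8],"turn":[0,0,0]},{"grip":1,"translation":[17,16.5,-8],"turn":[0,0,0]},{"grip":1,"translation":[17,16.5,-8],"turn":[0,0,0]},{"grip":1,"translation":[17,16.5,-8],"turn":[0,0,0]},{"grip":1,"translation":[17,16.5,-8],"turn":[0,0,0]},{"grip":1,"translation":[17,16.5,-8],"turn":[0,0,0]},{"grip":1,"translation":[11,10,-1],"turn":[0,0,0]},{"grip":1,"translation":[0,0,0],"turn":[0,0,0]},{"grip":1,"translation":[0,0,0],"turn":[0,0,0]},{"grip":1,"translation":[0,0,0],"turn":[0,0,0]}]' 50
python3 - <<'E'
from h import *
s=env.state();print(s['position'],s['time_s'])
p=shot('wrist','w9.png')
for o in plates(p,.013): print(*o, rel((o[0][0],o[0][1],.075),o[1])[:2])
E
```

```text
time_s: 36.9
position: [0.6481, 0.0148, 0.1904]
tool_rot: [[-0.98, 0.2, -0.002], [0.2, 0.98, 0.0], [0.002, -0.0, -1.0]]
contact_force: [0.3, 1.6, -1.7]
width: 0.0485
grip_force: 51.9
time_s: 37.82
position: [0.6494, 0.0153, 0.0445]
tool_rot: [[-0.98, 0.199, 0.002], [0.199, 0.98, 0.0], [-0.002, 0.001, -1.0]]
contact_force: [0.1, -0.1, -1.7]
width: 0.0482
grip_force: 51.9
time_s: 38.73
position: [0.651, 0.0149, 0.1896]
tool_rot: [[-0.98, 0.2, 0.009], [0.2, 0.98, 0.001], [-0.008, 0.002, -1.0]]
contact_force: [0.0, 0.8, 0.9]
width: 0.0855
grip_force: 0.0
time_s: 40.23
position: [0.4597, 0.2899, 0.2957]
tool_rot: [[-0.98, 0.2, -0.001], [0.2, 0.98, -0.001], [0.001, -0.001, -1.0]]
contact_force: [-0.2, -0.7, -0.6]
width: 0.0856
grip_force: 0.0
[0.4597 0.2899 0.2957] 40.2333
[0.4793 0.2548 0.013 ] -0.20803674748416273 0.072090750617473 [235.4, 140.9] [236.1, 193.0] (array([-25.9129, -29.8455, 220.7665]), np.float64(0.005650038582770023))
[0.4987 0.3431 0.013 ] -0.1905566087988566 0.07217368670214487 [303.8, 141.9] [302.1, 194.0] (array([-27.1811,  60.598 , 220.6398]), np.float64(-0.01183011511147769))
```

View pics/w9.png

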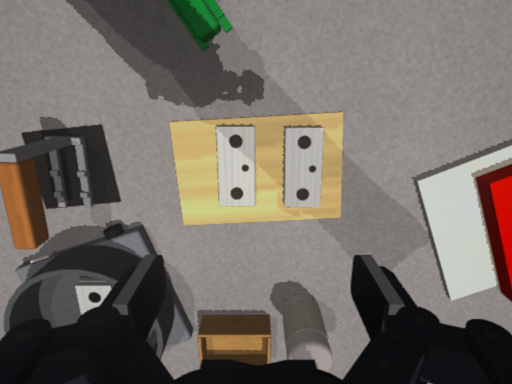

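The view shows the two remaining plates flat on the board, with centres at about (236,167) and (303,168). I'll grasp the pile's last one.

```bash
python3 -m handwheel '[{"grip":0.6,"translation":[-4,8,15],"turn":[0,0,-0.012]},{"grip":0.6,"translation":[-6,13,25],"turn":[0,0,0]},{"grip":0.6,"translation":[-6,13,25],"turn":[0,0,0]},{"grip":0.6,"translation":[-6,13,25],"turn":[0,0,0]},{"grip":0.6,"translation":[-4,9,25],"turn":[0,0,0]},{"grip":0.6,"translation":[-1,4.5,25],"turn":[0,0,0]},{"grip":0.6,"translation":[0,0,25],"turn":[0,0,0]},{"grip":0.6,"translation":[0,0,25],"turn":[0,0,0]},{"grip":0.6,"translation":[0,0,20],"turn":[0,0,0]},{"grip":0.6,"translation":[0,0,10],"turn":[0,0,0]},{"grip":0.6,"translation":[0,0,0],"turn":[0,0,0]},{"grip":0.6,"translation":[0,0,0],"turn":[0,0,0]},{"grip":0.6,"translation":[0,0,0],"turn":[0,0,0]}]' 50
python3 -m handwheel '[{"grip":0.6,"translation":[0,0,10],"turn":[0,0,0]},{"grip":0.6,"translation":[0,0,20],"turn":[0,0,0]},{"grip":0.6,"translation":[0,0,20],"turn":[0,0,0]},{"grip":0.6,"translation":[0,0,12],"turn":[0,0,0]},{"grip":0.6,"translation":[0,0,6],"turn":[0,0,0]},{"grip":0.6,"translation":[0,0,3],"turn":[0,0,0]},{"grip":0.6,"translation":[0,0,0],"turn":[0,0,0]},{"grip":0,"translation":[0,0,0],"turn":[0,0,0]},{"grip":-1,"translation":[0,0,0],"turn":[0,0,0]},{"grip":-1,"translation":[0,0,0],"turn":[0,0,0]},{"grip":-1,"translation":[0,0,0],"turn":[0,0,0]},{"grip":-1,"translation":[0,0,0],"turn":[0,0,0]}]' 50
python3 -m handwheel '[{"grip":-1,"translation":[0,0,0],"turn":[0,0,0]},{"grip":-1,"translation":[0,0,-3],"turn":[0,0,0]},{"grip":-1,"translation":[0,0,-10],"turn":[0,0,0]},{"grip":-1,"translation":[0,0,-20],"turn":[0,0,0]},{"grip":-1,"translation":[0,0,-30],"turn":[0,0,0]},{"grip":-1,"translation":[0,0,-30],"turn":[0,0,0]},{"grip":-1,"translation":[0,0,-30],"turn":[0,0,0]},{"grip":-1,"translation":[0,0,-30],"turn":[0,0,0]},{"grip":-1,"translation":[0,0,-30],"turn":[0,0,0]},{"grip":-1,"translation":[0,0,-5],"turn":[0,0,0]},{"grip":-1,"translation":[0,0,0],"turn":[0,0,0]},{"grip":-1,"translation":[0,0,0],"turn":[0,0,0]}]' 50
python3 - <<'E'
from h import *
print(rel((.648,.0145,.053),-.2033))
p=shot('scene')
for o in plates(p,.013): print('scene',*o)
E
```

```text
time_s: 41.37
position: [0.4988, 0.3453, 0.0778]
tool_rot: [[-0.982, 0.188, 0.002], [0.188, 0.982, 0.001], [-0.002, 0.001, -1.0]]
contact_force: [-1.4, 0.1, -0.1]
width: 0.0682
grip_force: 0.0
time_s: 42.37
position: [0.4986, 0.3456, 0.0069]
tool_rot: [[-0.982, 0.188, 0.002], [0.188, 0.982, 0.001], [-0.002, 0.002, -1.0]]
contact_force: [-1.5, -1.0, 6.6]
width: 0.0476
grip_force: 51.4
time_s: 43.37
position: [0.4975, 0.345, 0.1934]
tool_rot: [[-0.982, 0.188, 0.0], [0.188, 0.982, 0.0], [-0.0, 0.0, -1.0]]
contact_force: [-0.0, -0.6, -2.2]
width: 0.0476
grip_force: 51.8
(array([-209.8042, -296.4251,  140.3067]), np.float64(0.014533759154591097), array([0.4975, 0.345 , 0.1934]))
scene [0.641  0.0411 0.013 ] -0.20155213568341848 0.07523763667277085 [290.7, 210.5] [314.4, 225.9]
```

```bash
python3 -m handwheel '[{"grip":-1,"translation":[-6,-9,0],"turn":[0,0,0.015]},{"grip":-1,"translation":[-9,-13,0],"turn":[0,0,0]},{"grip":-1,"translation":[-13,-18,0],"turn":[0,0,0]},{"grip":-1,"translation":[-13,-18,0],"turn":[0,0,0]},{"grip":-1,"translation":[-13,-18,0],"turn":[0,0,0]},{"grip":-1,"translation":[-13,-18,0],"turn":[0,0,0]},{"grip":-1,"translation":[-13,-18,0],"turn":[0,0,0]},{"grip":-1,"translation":[-13,-18,0],"turn":[0,0,0]},{"grip":-1,"translation":[-13,-18,0],"turn":[0,0,0]},{"grip":-1,"translation":[-13,-18,0],"turn":[0,0,0]},{"grip":-1,"translation":[-13,-18,0],"turn":[0,0,0]},{"grip":-1,"translation":[-13,-18,0],"turn":[0,0,0]},{"grip":-1,"translation":[-13,-18,0],"turn":[0,0,0]},{"grip":-1,"translation":[-13,-18,0],"turn":[0,0,0]},{"grip":-1,"translation":[-13,-18,0],"turn":[0,0,0]},{"grip":-1,"translation":[-13,-18,0],"turn":[0,0,0]},{"grip":-1,"translation":[-9,-13,0],"turn":[0,0,0]},{"grip":-1,"translation":[-2,-6,0],"turn":[0,0,0]},{"grip":-1,"translation":[0,0,0],"turn":[0,0,0]},{"grip":-1,"translation":[0,0,0],"turn":[0,0,0]}]' 50
python3 -m handwheel '[{"grip":-1,"translation":[0,0,10],"turn":[0,0,0]},{"grip":-1,"translation":[0,0,20],"turn":[0,0,0]},{"grip":-1,"translation":[0,0,25],"turn":[0,0,0]},{"grip":-1,"translation":[0,0,25],"turn":[0,0,0]},{"grip":-1,"translation":[0,0,25],"turn":[0,0,0]},{"grip":-1,"translation":[0,0,14],"turn":[0,0,0]},{"grip":-1,"translation":[0,0,10],"turn":[0,0,0]},{"grip":-1,"translation":[0,0,5],"turn":[0,0,0]},{"grip":-1,"translation":[0,0,3],"turn":[0,0,0]},{"grip":-1,"translation":[0,0,0],"turn":[0,0,0]},{"grip":-1,"translation":[0,0,0],"turn":[0,0,0]}]' 50
python3 - <<'E'
from h import *
print(rel((.648,.0145,.055),-.2033))
E
```

```text
time_s: 45.08
position: [0.6416, 0.0163, 0.1923]
tool_rot: [[-0.979, 0.203, -0.002], [0.203, 0.979, 0.0], [0.002, -0.0, -1.0]]
contact_force: [0.7, 0.4, -2.5]
width: 0.0479
grip_force: 51.8
time_s: 46.0
position: [0.6429, 0.0163, 0.0573]
tool_rot: [[-0.979, 0.202, 0.002], [0.202, 0.979, 0.0], [-0.002, 0.0, -1.0]]
contact_force: [0.2, 0.6, -1.2]
width: 0.0476
grip_force: 51.8
(array([-5.3198, -0.7544,  2.3234]), np.float64(-0.0002804612919617977), array([0.6429, 0.0163, 0.0573]))
```

```bash
python3 -m handwheel '[{"grip":-1,"translation":[-5,-1,1],"turn":[0,0,0]},{"grip":-1,"translation":[0,0,0],"turn":[0,0,0]},{"grip":-1,"translation":[0,0,0],"turn":[0,0,0]},{"grip":-0.2,"translation":[0,0,0],"turn":[0,0,0]},{"grip":0.6,"translation":[0,0,0],"turn":[0,0,0]},{"grip":0.6,"translation":[0,0,0],"turn":[0,0,0]},{"grip":0.6,"translation":[0,0,0],"turn":[0,0,0]},{"grip":0.6,"translation":[0,0,-10],"turn":[0,0,0]},{"grip":0.6,"translation":[0,0,-25],"turn":[0,0,0]},{"grip":1,"translation":[0,0,-30],"turn":[0,0,0]},{"grip":1,"translation":[0,0,-30],"turn":[0,0,0]},{"grip":1,"translation":[0,0,-30],"turn":[0,0,0]},{"grip":1,"translation":[0,0,-5],"turn":[0,0,0]},{"grip":1,"translation":[0,0,0],"turn":[0,0,0]}]' 50
python3 -m handwheel '[{"grip":1,"translation":[8,8,-8],"turn":[0,0,0]},{"grip":1,"translation":[17,16,-8],"turn":[0,0,0]},{"grip":1,"translation":[17,16,-8],"turn":[0,0,0]},{"grip":1,"translation":[17,16,-8],"turn":[0,0,0]},{"grip":1,"translation":[17,16,-8],"turn":[0,0,0]},{"grip":1,"translation":[17,16,-8],"turn":[0,0,0]},{"grip":1,"translation":[17,16,-8],"turn":[0,0,0]},{"grip":1,"translation":[17,16,-8],"turn":[0,0,0]},{"grip":1,"translation":[17,16,-8],"turn":[0,0,0]},{"grip":1,"translation":[17,16,-8],"turn":[0,0,0]},{"grip":1,"translation":[17,16,-8],"turn":[0,0,0]},{"grip":1,"translation":[17,16,-8],"turn":[0,0,0]},{"grip":1,"translation":[17,16,-8],"turn":[0,0,0]},{"grip":1,"translation":[17,16,-8],"turn":[0,0,0]},{"grip":1,"translation":[11,10,-1],"turn":[0,0,0]},{"grip":1,"translation":[0,0,0],"turn":[0,0,0]},{"grip":1,"translation":[0,0,0],"turn":[0,0,0]},{"grip":1,"translation":[0,0,0],"turn":[0,0,0]}]' 50
python3 - <<'E'
from h import *
s=env.state();print(s['position'],s['time_s'])
p=shot('wrist','w10.png')
for o in plates(p,.013): print(*o, rel((o[0][0],o[0][1],.075),o[1])[:2])
p=shot('scene','s10.png')
for z in(.013,.060):
  for o in plates(p,z): print('scene',z,*o)
E
```

```text
time_s: 47.17
position: [0.6487, 0.014, 0.1896]
tool_rot: [[-0.979, 0.202, 0.007], [0.202, 0.979, 0.001], [-0.006, 0.002, -1.0]]
contact_force: [0.6, -0.2, -1.4]
width: 0.0855
grip_force: 0.0
time_s: 48.67
position: [0.4575, 0.2831, 0.2974]
tool_rot: [[-0.979, 0.203, -0.001], [0.203, 0.979, -0.002], [0.001, -0.002, -1.0]]
contact_force: [-0.2, -0.2, 0.1]
width: 0.0855
grip_force: 0.0
[0.4575 0.2831 0.2974] 48.6667
[0.4793 0.2548 0.013 ] -0.2009603805115344 0.07194593580037667 [240.7, 141.5] [241.8, 193.2] (array([-26.7971, -22.6507, 222.4993]), np.float64(-0.004310568511321611))
scene 0.013 [0.479  0.2543 0.013 ] -0.2112890676276493 0.07349994337679928 [273.6, 142.4] [292.5, 153.4]
scene 0.013 [0.6371 0.0482 0.013 ] -0.2113885995258101 0.07579774298893086 [290.6, 207.9] [314.1, 223.5]
scene 0.06 [0.4992 0.2073 0.06  ] -0.21128906762764757 0.06905880384340139 [273.6, 142.4] [292.5, 153.4]
scene 0.06 [0.6477 0.0137 0.06  ] -0.21138859952580985 0.07121776186969736 [290.6, 207.9] [314.1, 223.5]
```

The pan stack tops out at about 60 mm, centred. Now the last plate.

```bash
python3 -m handwheel '[{"grip":0.6,"translation":[-3,-3,15],"turn":[0,0,0]},{"grip":0.6,"translation":[-5,-4,25],"turn":[0,0,0]},{"grip":0.6,"translation":[-6,-5,25],"turn":[0,0,0]},{"grip":0.6,"translation":[-6,-5,25],"turn":[0,0,0]},{"grip":0.6,"translation":[-4,-3,25],"turn":[0,0,0]},{"grip":0.6,"translation":[-3,-3,25],"turn":[0,0,0]},{"grip":0.6,"translation":[0,0,25],"turn":[0,0,0]},{"grip":0.6,"translation":[0,0,25],"turn":[0,0,0]},{"grip":0.6,"translation":[0,0,20],"turn":[0,0,0]},{"grip":0.6,"translation":[0,0,10],"turn":[0,0,0]},{"grip":0.6,"translation":[0,0,0],"turn":[0,0,0]},{"grip":0.6,"translation":[0,0,0],"turn":[0,0,0]},{"grip":0.6,"translation":[0,0,0],"turn":[0,0,0]}]' 50
python3 -m handwheel '[{"grip":0.6,"translation":[0,0,10],"turn":[0,0,0]},{"grip":0.6,"translation":[0,0,20],"turn":[0,0,0]},{"grip":0.6,"translation":[0,0,20],"turn":[0,0,0]},{"grip":0.6,"translation":[0,0,14],"turn":[0,0,0]},{"grip":0.6,"translation":[0,0,6],"turn":[0,0,0]},{"grip":0.6,"translation":[0,0,3],"turn":[0,0,0]},{"grip":0.6,"translation":[0,0,0],"turn":[0,0,0]},{"grip":0,"translation":[0,0,0],"turn":[0,0,0]},{"grip":-1,"translation":[0,0,0],"turn":[0,0,0]},{"grip":-1,"translation":[0,0,0],"turn":[0,0,0]},{"grip":-1,"translation":[0,0,0],"turn":[0,0,0]},{"grip":-1,"translation":[0,0,0],"turn":[0,0,0]}]' 50
python3 -m handwheel '[{"grip":-1,"translation":[0,0,0],"turn":[0,0,0]},{"grip":-1,"translation":[0,0,-3],"turn":[0,0,0]},{"grip":-1,"translation":[0,0,-10],"turn":[0,0,0]},{"grip":-1,"translation":[0,0,-20],"turn":[0,0,0]},{"grip":-1,"translation":[0,0,-30],"turn":[0,0,0]},{"grip":-1,"translation":[0,0,-30],"turn":[0,0,0]},{"grip":-1,"translation":[0,0,-30],"turn":[0,0,0]},{"grip":-1,"translation":[0,0,-30],"turn":[0,0,0]},{"grip":-1,"translation":[0,0,-30],"turn":[0,0,0]},{"grip":-1,"translation":[0,0,-5],"turn":[0,0,0]},{"grip":-1,"translation":[0,0,0],"turn":[0,0,0]},{"grip":-1,"translation":[0,0,0],"turn":[0,0,0]}]' 50
python3 - <<'E'
from h import *
print(rel((.648,.0145,.065),-.2033))
E
```

```text
time_s: 49.85
position: [0.4805, 0.2562, 0.0797]
tool_rot: [[-0.979, 0.203, 0.002], [0.203, 0.979, 0.001], [-0.002, 0.001, -1.0]]
contact_force: [0.3, -0.5, 0.3]
width: 0.0683
grip_force: 0.0
time_s: 50.85
position: [0.4803, 0.2565, 0.0069]
tool_rot: [[-0.979, 0.202, 0.002], [0.202, 0.979, 0.001], [-0.002, 0.002, -1.0]]
contact_force: [-2.3, -1.1, 5.7]
width: 0.0477
grip_force: 50.8
time_s: 51.85
position: [0.4792, 0.2559, 0.1933]
tool_rot: [[-0.979, 0.202, 0.0], [0.202, 0.979, 0.0], [-0.0, 0.0, -1.0]]
contact_force: [-0.8, 0.3, -3.1]
width: 0.0481
grip_force: 51.9
(array([-214.1273, -202.2938,  128.2716]), np.float64(-0.00042040598783898986), array([0.4792, 0.2559, 0.1933]))
```

```bash
python3 -m handwheel '[{"grip":-1,"translation":[-6,-6,0],"turn":[0,0,0]},{"grip":-1,"translation":[-9,-8,0],"turn":[0,0,0]},{"grip":-1,"translation":[-13.2,-12.5,0],"turn":[0,0,0]},{"grip":-1,"translation":[-13.2,-12.5,0],"turn":[0,0,0]},{"grip":-1,"translation":[-13.2,-12.5,0],"turn":[0,0,0]},{"grip":-1,"translation":[-13.2,-12.5,0],"turn":[0,0,0]},{"grip":-1,"translation":[-13.2,-12.5,0],"turn":[0,0,0]},{"grip":-1,"translation":[-13.2,-12.5,0],"turn":[0,0,0]},{"grip":-1,"translation":[-13.2,-12.5,0],"turn":[0,0,0]},{"grip":-1,"translation":[-13.2,-12.5,0],"turn":[0,0,0]},{"grip":-1,"translation":[-13.2,-12.5,0],"turn":[0,0,0]},{"grip":-1,"translation":[-13.2,-12.5,0],"turn":[0,0,0]},{"grip":-1,"translation":[-13.2,-12.5,0],"turn":[0,0,0]},{"grip":-1,"translation":[-13.2,-12.5,0],"turn":[0,0,0]},{"grip":-1,"translation":[-13.2,-12.5,0],"turn":[0,0,0]},{"grip":-1,"translation":[-13.2,-12.5,0],"turn":[0,0,0]},{"grip":-1,"translation":[-9,-8,0],"turn":[0,0,0]},{"grip":-1,"translation":[-5,-5,0],"turn":[0,0,0]},{"grip":-1,"translation":[0,0,0],"turn":[0,0,0]},{"grip":-1,"translation":[0,0,0],"turn":[0,0,0]}]' 50
python3 -m handwheel '[{"grip":-1,"translation":[0,0,10],"turn":[0,0,0]},{"grip":-1,"translation":[0,0,20],"turn":[0,0,0]},{"grip":-1,"translation":[0,0,25],"turn":[0,0,0]},{"grip":-1,"translation":[0,0,25],"turn":[0,0,0]},{"grip":-1,"translation":[0,0,20],"turn":[0,0,0]},{"grip":-1,"translation":[0,0,14],"turn":[0,0,0]},{"grip":-1,"translation":[0,0,8],"turn":[0,0,0]},{"grip":-1,"translation":[0,0,5],"turn":[0,0,0]},{"grip":-1,"translation":[0,0,0],"turn":[0,0,0]},{"grip":-1,"translation":[0,0,0],"turn":[0,0,0]}]' 50
python3 -m handwheel '[{"grip":-0.2,"translation":[0,0,0],"turn":[0,0,0]},{"grip":0.6,"translation":[0,0,0],"turn":[0,0,0]},{"grip":0.6,"translation":[0,0,0],"turn":[0,0,0]},{"grip":0.6,"translation":[0,0,0],"turn":[0,0,0]},{"grip":0.6,"translation":[0,0,-10],"turn":[0,0,0]},{"grip":0.6,"translation":[0,0,-25],"turn":[0,0,0]},{"grip":1,"translation":[0,0,-30],"turn":[0,0,0]},{"grip":1,"translation":[0,0,-30],"turn":[0,0,0]},{"grip":1,"translation":[0,0,-30],"turn":[0,0,0]},{"grip":1,"translation":[0,0,-25],"turn":[0,0,0]},{"grip":1,"translation":[0,0,-25],"turn":[0,0,0]},{"grip":1,"translation":[0,0,0],"turn":[0,0,0]},{"grip":1,"translation":[0,0,0],"turn":[0,0,0]}]' 50
python3 - <<'E'
from h import *
print(rel((.4567,.0266,.25),-.233), rel((.42,.05,.34),-.233)[0])
p=shot('scene','s11.png')
for o in plates(p,.070): print('scene',*o)
E
```

```text
time_s: 53.52
position: [0.6476, 0.015, 0.1926]
tool_rot: [[-0.979, 0.203, -0.001], [0.203, 0.979, 0.0], [0.001, -0.0, -1.0]]
contact_force: [-0.5, -0.5, -2.0]
width: 0.0474
grip_force: 51.9
time_s: 54.35
position: [0.6483, 0.0154, 0.067]
tool_rot: [[-0.979, 0.202, 0.001], [0.202, 0.979, 0.0], [-0.001, 0.0, -1.0]]
contact_force: [0.8, 0.8, -0.3]
width: 0.0475
grip_force: 51.9
time_s: 55.43
position: [0.649, 0.0148, 0.2444]
tool_rot: [[-0.979, 0.203, 0.005], [0.203, 0.979, 0.0], [-0.005, 0.001, -1.0]]
contact_force: [0.1, 0.3, -1.7]
width: 0.0854
grip_force: 0.0
(array([190.6447, -27.345 ,  -6.519 ]), np.float64(0.029031056271151767), array([0.649 , 0.0148, 0.2444])) [230.9002 -11.7465 -96.689 ]
scene [0.6483 0.0147 0.07  ] -0.21349792236025192 0.07204285165168423 [291.2, 205.1] [315.2, 220.9]
```

All four plates are stacked in the pan (top at 70 mm, marks 72.0 mm apart). Next I re-measure the lifter.

```bash
python3 -m handwheel '[{"grip":1,"translation":[10,0,-7],"turn":[0,0,0.029]},{"grip":1,"translation":[17,-1,-7],"turn":[0,0,0]},{"grip":1,"translation":[17,-1,-7],"turn":[0,0,0]},{"grip":1,"translation":[17,-1,-7],"turn":[0,0,0]},{"grip":1,"translation":[17,-1,-7],"turn":[0,0,0]},{"grip":1,"translation":[17,-1,-7],"turn":[0,0,0]},{"grip":1,"translation":[17,-1,-7],"turn":[0,0,0]},{"grip":1,"translation":[17,-1,-7],"turn":[0,0,0]},{"grip":1,"translation":[17,-1,-7],"turn":[0,0,0]},{"grip":1,"translation":[17,-1,-7],"turn":[0,0,0]},{"grip":1,"translation":[17,-1,-7],"turn":[0,0,0]},{"grip":1,"translation":[17,-1,-7],"turn":[0,0,0]},{"grip":1,"translation":[17,-1,-7],"turn":[0,0,0]},{"grip":1,"translation":[17,-1,-7],"turn":[0,0,0]},{"grip":1,"translation":[0,0,0],"turn":[0,0,0]},{"grip":1,"translation":[0,0,0],"turn":[0,0,0]},{"grip":1,"translation":[0,0,0],"turn":[0,0,0]}]' 50
python3 - <<'E'
from h import *
s=env.state();print(s['position'])
w=shot('wrist','w12.png');sc=shot('scene','s12.png');t=shot('top','t12.png')
o=[]
for n,q in(('w',w),('s',sc),('t',t)):
    b=near(blobs(q,(4,110,40),(18,255,255)),q,(.451,.028,.1))
    if b and b[1]<2500: o.append((q,b[0]));print(n,b[1],b[2])
v=fit(lambda v:box(v[0],v[1],.102,v[2],.1,.024,.03),np.array([.45,.027,-.23]),o[:1],np.array([.01,.01,.1]));print(v)
v=v[0];c=np.array([v[0]+.005*np.cos(v[2]),v[1]+.005*np.sin(v[2])]);print(c,rel((*c,.25),v[2]),rel((*c,.084),v[2])[0])
# lid on stand
L=[]
for q in(w,sc,t):
    for d in env.trace('lid',q)[:1]: print(d['conf'],d['bbox']);L.append((q,cv2.morphologyEx(d['pixels'].astype(np.uint8),cv2.MORPH_OPEN,np.ones((25,25))).astype(float)))
print(fit(lambda v:disc(v[0],v[1],v[2]-.004,.224,.008),np.array([.53,-.292,.046]),L,np.array([.02]*3)))
E
```

```text
time_s: 56.9
position: [0.4202, 0.0551, 0.3385]
tool_rot: [[-0.973, 0.231, -0.001], [0.231, 0.973, -0.0], [0.001, -0.001, -1.0]]
contact_force: [0.1, -0.3, -0.3]
width: 0.0853
grip_force: 0.0
[0.4202 0.0551 0.3385]
w 1588 [242.4484 186.1751]
s 472 [235.9555 171.161 ]
t 32 [245.5938 213.0938]
(array([ 0.4556,  0.0275, -0.2309]), np.float64(0.11029266211228761))
[0.4605 0.0264] (array([-45.771 , -18.5279,  88.3692]), np.float64(-0.0023862890713199914), array([0.4204, 0.055 , 0.3384])) [-46.0137 -18.3694 254.3689]
0.79 [0.0, 197.3, 126.5, 326.8]
0.65 [137.0, 254.2, 244.6, 359.3]
0.81 [324.0, 156.0, 409.7, 243.0]
(array([ 0.5297, -0.2943,  0.0434]), np.float64(0.0671173219528538))
```

The lifter has not moved by more than about 1 mm, and the lid sits on the stand at (0.53,-0.294). I'll grasp the lifter again.

```bash
python3 -m handwheel '[{"grip":1,"translation":[-8,-4,10],"turn":[0,0,0]},{"grip":1,"translation":[-12,-5,20],"turn":[0,0,0]},{"grip":1,"translation":[-12,-5,20],"turn":[0,0,0]},{"grip":1,"translation":[-8,-4,20],"turn":[0,0,0]},{"grip":1,"translation":[-3,-1,10],"turn":[0,0,0]},{"grip":1,"translation":[0,0,10],"turn":[0,0,0]},{"grip":1,"translation":[0,0,0],"turn":[0,0,0]},{"grip":1,"translation":[0,0,15],"turn":[0,0,0]},{"grip":1,"translation":[0,0,25],"turn":[0,0,0]},{"grip":1,"translation":[0,0,25],"turn":[0,0,0]},{"grip":1,"translation":[0,0,25],"turn":[0,0,0]},{"grip":1,"translation":[0,0,25],"turn":[0,0,0]},{"grip":1,"translation":[0,0,25],"turn":[0,0,0]},{"grip":1,"translation":[0,0,15],"turn":[0,0,0]},{"grip":1,"translation":[0,0,9],"turn":[0,0,0]},{"grip":1,"translation":[0,0,0],"turn":[0,0,0]},{"grip":1,"translation":[0,0,0],"turn":[0,0,0]}]' 60
python3 -m handwheel '[{"grip":-1,"translation":[0,0,0],"turn":[0,0,0]},{"grip":-1,"translation":[0,0,0],"turn":[0,0,0]},{"grip":-1,"translation":[0,0,0],"turn":[0,0,0]},{"grip":-1,"translation":[0,0,0],"turn":[0,0,0]},{"grip":-1,"translation":[0,0,0],"turn":[0,0,0]},{"grip":-1,"translation":[0,0,0],"turn":[0,0,0]},{"grip":-1,"translation":[0,0,0],"turn":[0,0,0]},{"grip":-1,"translation":[0,0,0],"turn":[0,0,0]},{"grip":-1,"translation":[0,0,0],"turn":[0,0,0]}]' 110
```

```text
time_s: 58.62
position: [0.4581, 0.0272, 0.0862]
tool_rot: [[-0.973, 0.23, 0.001], [0.23, 0.973, 0.0], [-0.001, 0.0, -1.0]]
contact_force: [1.2, 0.3, -0.1]
width: 0.0855
grip_force: 0.0
time_s: 59.37
position: [0.4583, 0.0269, 0.0859]
tool_rot: [[-0.973, 0.231, 0.001], [0.231, 0.973, 0.0], [-0.001, 0.001, -1.0]]
contact_force: [1.6, -0.0, 5.6]
width: 0.0224
grip_force: 108.2
```

```bash
python3 -m handwheel '[{"grip":-1,"translation":[0,0,-5],"turn":[0,0,0]},{"grip":-1,"translation":[0,0,-20],"turn":[0,0,0]},{"grip":-1,"translation":[0,0,-25],"turn":[0,0,0]},{"grip":-1,"translation":[0,0,-25],"turn":[0,0,0]},{"grip":-1,"translation":[0,0,-25],"turn":[0,0,0]},{"grip":-1,"translation":[0,0,-20],"turn":[0,0,0]},{"grip":-1,"translation":[0,0,0],"turn":[0,0,-0.059]},{"grip":-1,"translation":[0,0,0],"turn":[0,0,-0.059]},{"grip":-1,"translation":[0,0,0],"turn":[0,0,-0.059]},{"grip":-1,"translation":[0,0,0],"turn":[0,0,-0.059]},{"grip":-1,"translation":[0,0,0],"turn":[0,0,-0.059]},{"grip":-1,"translation":[0,0,0],"turn":[0,0,-0.059]},{"grip":-1,"translation":[0,0,0],"turn":[0,0,0]}]' 110
python3 -m handwheel '[{"grip":-1,"translation":[1,-8,0],"turn":[0,0,0]},{"grip":-1,"translation":[2,-16,0],"turn":[0,0,0]},{"grip":-1,"translation":[3,-20,0],"turn":[0,0,0]},{"grip":-1,"translation":[3,-20,0],"turn":[0,0,0]},{"grip":-1,"translation":[3,-20,0],"turn":[0,0,0]},{"grip":-1,"translation":[3,-20,0],"turn":[0,0,0]},{"grip":-1,"translation":[3,-20,0],"turn":[0,0,0]},{"grip":-1,"translation":[3,-20,0],"turn":[0,0,0]},{"grip":-1,"translation":[3,-20,0],"turn":[0,0,0]},{"grip":-1,"translation":[3,-20,0],"turn":[0,0,0]},{"grip":-1,"translation":[3,-20,0],"turn":[0,0,0]},{"grip":-1,"translation":[3,-20,0],"turn":[0,0,0]},{"grip":-1,"translation":[3,-20,0],"turn":[0,0,0]},{"grip":-1,"translation":[3,-20,0],"turn":[0,0,0]},{"grip":-1,"translation":[3,-20,0],"turn":[0,0,0]},{"grip":-1,"translation":[3,-20,0],"turn":[0,0,0]},{"grip":-1,"translation":[2,-16,0],"turn":[0,0,0]},{"grip":-1,"translation":[1,-6,0],"turn":[0,0,0]},{"grip":-1,"translation":[0,0,0],"turn":[0,0,0]},{"grip":-1,"translation":[0,0,0],"turn":[0,0,0]}]' 110
python3 - <<'E'
from h import *
print(rel((.4498,-.3019,.145),.121))
t=shot('top','t13.png');s=shot('scene','s13.png')
print(proj(t,(.5292,-.2922,.091)),proj(s,(.5292,-.2922,.091)))
E
```

```text
time_s: 60.45
position: [0.4569, 0.0268, 0.2048]
tool_rot: [[-0.992, -0.124, -0.002], [-0.124, 0.992, -0.0], [0.002, -0.0, -1.0]]
contact_force: [1.2, 0.2, -2.8]
width: 0.0225
grip_force: 107.9
time_s: 62.12
position: [0.4491, -0.3021, 0.205]
tool_rot: [[-0.993, -0.12, -0.001], [-0.12, 0.993, 0.001], [0.001, 0.001, -1.0]]
contact_force: [0.2, 0.8, -2.1]
width: 0.0226
grip_force: 108.1
(array([-0.7718,  0.1173, 59.998 ]), np.float64(-0.0010429483456779742), array([ 0.4491, -0.3021,  0.205 ]))
[371.1288 196.6851] [186.5467 289.1831]
```

Exactly at the withdrawal point. I'll lower, insert, and lift.

```bash
python3 -m handwheel '[{"grip":-1,"translation":[0,0,10],"turn":[0,0,0]},{"grip":-1,"translation":[0,0,20],"turn":[0,0,0]},{"grip":-1,"translation":[0,0,20],"turn":[0,0,0]},{"grip":-1,"translation":[0,0,10],"turn":[0,0,0]},{"grip":-1,"translation":[0,0,0],"turn":[0,0,0]},{"grip":-1,"translation":[0,0,0],"turn":[0,0,0]},{"grip":-1,"translation":[-5,0,0],"turn":[0,0,0]},{"grip":-1,"translation":[-10,0,0],"turn":[0,0,0]},{"grip":-1,"translation":[-10,0,0],"turn":[0,0,0]},{"grip":-1,"translation":[-10,0,0],"turn":[0,0,0]},{"grip":-1,"translation":[-10,0,0],"turn":[0,0,0]},{"grip":-1,"translation":[-10,0,0],"turn":[0,0,0]},{"grip":-1,"translation":[-10,0,0],"turn":[0,0,0]},{"grip":-1,"translation":[-10,0,0],"turn":[0,0,0]},{"grip":-1,"translation":[-6,0,0],"turn":[0,0,0]},{"grip":-1,"translation":[0,0,0],"turn":[0,0,0]},{"grip":-1,"translation":[0,0,0],"turn":[0,0,0]}]' 110
python3 -m handwheel '[{"grip":-1,"translation":[0,0,-4],"turn":[0,0,0]},{"grip":-1,"translation":[0,0,-4],"turn":[0,0,0]},{"grip":-1,"translation":[0,0,-2],"turn":[0,0,0]},{"grip":-1,"translation":[0,0,-2],"turn":[0,0,0]},{"grip":-1,"translation":[0,0,-2],"turn":[0,0,0]},{"grip":-1,"translation":[0,0,-2],"turn":[0,0,0]},{"grip":-1,"translation":[0,0,-2],"turn":[0,0,0]},{"grip":-1,"translation":[0,0,-2],"turn":[0,0,0]},{"grip":-1,"translation":[0,0,-2],"turn":[0,0,0]},{"grip":-1,"translation":[0,0,-2],"turn":[0,0,0]},{"grip":-1,"translation":[0,0,-2],"turn":[0,0,0]},{"grip":-1,"translation":[0,0,0],"turn":[0,0,0]},{"grip":-1,"translation":[0,0,0],"turn":[0,0,0]}]' 110
```

```text
time_s: 63.63
position: [0.5298, -0.2927, 0.145]
tool_rot: [[-0.993, -0.121, -0.001], [-0.121, 0.993, -0.0], [0.001, -0.0, -1.0]]
contact_force: [0.2, -0.4, -2.2]
width: 0.0228
grip_force: 108.1
time_s: 64.72
position: [0.5298, -0.2928, 0.1714]
tool_rot: [[-0.993, -0.121, 0.0], [-0.121, 0.993, -0.0], [-0.0, -0.0, -1.0]]
contact_force: [-0.1, 0.5, -9.0]
width: 0.0224
grip_force: 108.1
```

```bash
python3 -m handwheel '[{"grip":-1,"translation":[0,0,-4],"turn":[0,0,0]},{"grip":-1,"translation":[0,0,-8],"turn":[0,0,0]},{"grip":-1,"translation":[0,0,-10],"turn":[0,0,0]},{"grip":-1,"translation":[0,0,-12],"turn":[0,0,0]},{"grip":-1,"translation":[0,0,-12],"turn":[0,0,0]},{"grip":-1,"translation":[0,0,-12],"turn":[0,0,0]},{"grip":-1,"translation":[0,0,-12],"turn":[0,0,0]},{"grip":-1,"translation":[0,0,-10],"turn":[0,0,0]},{"grip":-1,"translation":[0,0,-8],"turn":[0,0,0]},{"grip":-1,"translation":[0,0,-4],"turn":[0,0,0]},{"grip":-1,"translation":[0,0,0],"turn":[0,0,0]},{"grip":-1,"translation":[0,0,0],"turn":[0,0,0]},{"grip":-1,"translation":[0,0,0],"turn":[0,0,0]}]' 110
python3 -m handwheel '[{"grip":-1,"translation":[-2,4,0],"turn":[0,0,0]},{"grip":-1,"translation":[-4,8,0],"turn":[0,0,0]},{"grip":-1,"translation":[-6.5,12,0],"turn":[0,0,0]},{"grip":-1,"translation":[-8,15,0],"turn":[0,0,0]},{"grip":-1,"translation":[-9.5,17.7,0],"turn":[0,0,0]},{"grip":-1,"translation":[-9.5,17.7,0],"turn":[0,0,0]},{"grip":-1,"translation":[-9.5,17.7,0],"turn":[0,0,0]},{"grip":-1,"translation":[-9.5,17.7,0],"turn":[0,0,0]},{"grip":-1,"translation":[-9.5,17.7,0],"turn":[0,0,0]},{"grip":-1,"translation":[-9.5,17.7,0],"turn":[0,0,0]},{"grip":-1,"translation":[-9.5,17.7,0],"turn":[0,0,0]},{"grip":-1,"translation":[-9.5,17.7,0],"turn":[0,0,0]},{"grip":-1,"translation":[-9.5,17.7,0],"turn":[0,0,0]},{"grip":-1,"translation":[-9.5,17.7,0],"turn":[0,0,0]},{"grip":-1,"translation":[-9.5,17.7,0],"turn":[0,0,0]},{"grip":-1,"translation":[-9.5,17.7,0],"turn":[0,0,0]},{"grip":-1,"translation":[-8,15,0],"turn":[0,0,0]},{"grip":-1,"translation":[-6.5,12,0],"turn":[0,0,0]},{"grip":-1,"translation":[-4,8,0],"turn":[0,0,0]},{"grip":-1,"translation":[-2,4,0],"turn":[0,0,0]}]' 110
python3 -m handwheel '[{"grip":-1,"translation":[0,0,0],"turn":[0,0,0]},{"grip":-1,"translation":[0,0,0],"turn":[0,0,0]},{"grip":-1,"translation":[0,0,0],"turn":[0,0,0]}]' 110
python3 - <<'E'
from h import *
print(rel((.648,.0145,.2115),.121))
L=[]
for n in('wrist','scene'):
    q=shot(n,n+'14.png')
    for d in env.trace('lid',q)[:1]: print(d['conf'],d['bbox']);L.append((q,cv2.morphologyEx(d['pixels'].astype(np.uint8),cv2.MORPH_OPEN,np.ones((15,15))).astype(float)))
print(fit(lambda v:disc(v[0],v[1],v[2]-.004,.224,.008),np.array([.65,.0145,.148]),L,np.array([.02]*3)))
E
```

```text
time_s: 65.8
position: [0.5295, -0.2925, 0.2624]
tool_rot: [[-0.993, -0.121, -0.001], [-0.121, 0.993, 0.001], [0.001, 0.001, -1.0]]
contact_force: [-0.6, -0.7, -7.8]
width: 0.0225
grip_force: 108.2
time_s: 67.47
position: [0.6488, 0.0165, 0.2629]
tool_rot: [[-0.992, -0.123, -0.001], [-0.123, 0.992, 0.0], [0.0, 0.0, -1.0]]
contact_force: [0.0, 0.7, -7.3]
width: 0.0225
grip_force: 108.1
time_s: 67.72
position: [0.6483, 0.0124, 0.2634]
tool_rot: [[-0.993, -0.119, -0.0], [-0.119, 0.993, -0.001], [0.0, -0.001, -1.0]]
contact_force: [0.9, -0.2, -7.8]
width: 0.0228
grip_force: 108.2
(array([ 0.0166,  2.1597, 51.8952]), np.float64(-0.0020274286130042007), array([0.6483, 0.0124, 0.2634]))
0.9 [122.4, 37.4, 392.7, 282.5]
0.66 [256.8, 155.6, 356.7, 240.6]
(array([0.6462, 0.013 , 0.1451]), np.float64(0.27938765571334895))
```

```bash
python3 -m handwheel '[{"grip":-1,"translation":[0,0.5,3],"turn":[0,0,0]},{"grip":-1,"translation":[0,0.5,6],"turn":[0,0,0]},{"grip":-1,"translation":[0,0,8],"turn":[0,0,0]},{"grip":-1,"translation":[0,0,8],"turn":[0,0,0]},{"grip":-1,"translation":[0,0,6],"turn":[0,0,0]},{"grip":-1,"translation":[0,0,5],"turn":[0,0,0]},{"grip":-1,"translation":[0,0,3],"turn":[0,0,0]},{"grip":-1,"translation":[0,0,2],"turn":[0,0,0]},{"grip":-1,"translation":[0,0,2],"turn":[0,0,0]},{"grip":-1,"translation":[0,0,2],"turn":[0,0,0]},{"grip":-1,"translation":[0,0,2],"turn":[0,0,0]},{"grip":-1,"translation":[0,0,2],"turn":[0,0,0]},{"grip":-1,"translation":[0,0,2],"turn":[0,0,0]},{"grip":-1,"translation":[0,0,0],"turn":[0,0,0]},{"grip":-1,"translation":[0,0,0],"turn":[0,0,0]}]' 110
python3 -m handwheel '[{"grip":-1,"translation":[0,0,2],"turn":[0,0,0]},{"grip":-1,"translation":[0,0,2],"turn":[0,0,0]},{"grip":-1,"translation":[0,0,2],"turn":[0,0,0]},{"grip":-1,"translation":[0,0,0],"turn":[0,0,0]},{"grip":-1,"translation":[0,0,0],"turn":[0,0,0]}]' 110
```

```text
time_s: 69.17
position: [0.6489, 0.0152, 0.2132]
tool_rot: [[-0.993, -0.121, 0.002], [-0.121, 0.993, 0.0], [-0.002, -0.0, -1.0]]
contact_force: [-0.6, 0.4, -3.9]
width: 0.0229
grip_force: 108.8
time_s: 69.58
position: [0.6483, 0.0153, 0.2061]
tool_rot: [[-0.993, -0.121, -0.0], [-0.121, 0.993, -0.0], [0.0, -0.0, -1.0]]
contact_force: [0.6, 0.9, -2.6]
width: 0.0223
grip_force: 108.8
```

```bash
python3 -m handwheel '[{"grip":-1,"translation":[0,0,4],"turn":[0,0,0]},{"grip":-1,"translation":[0,0,4],"turn":[0,0,0]},{"grip":-1,"translation":[0,0,3],"turn":[0,0,0]},{"grip":-1,"translation":[0,0,0],"turn":[0,0,0]},{"grip":-1,"translation":[0,0,0],"turn":[0,0,0]},{"grip":-1,"translation":[0,0,0],"turn":[0,0,0]}]' 110
python3 -m handwheel '[{"grip":-1,"translation":[5,0,0],"turn":[0,0,0]},{"grip":-1,"translation":[10,0,0],"turn":[0,0,0]},{"grip":-1,"translation":[10,0,0],"turn":[0,0,0]},{"grip":-1,"translation":[10,0,0],"turn":[0,0,0]},{"grip":-1,"translation":[10,0,0],"turn":[0,0,0]},{"grip":-1,"translation":[10,0,0],"turn":[0,0,0]},{"grip":-1,"translation":[10,0,0],"turn":[0,0,0]},{"grip":-1,"translation":[5,0,-5],"turn":[0,0,0]},{"grip":-1,"translation":[0,0,-15],"turn":[0,0,0]},{"grip":-1,"translation":[0,0,-10],"turn":[0,0,0]},{"grip":-1,"translation":[0,0,0],"turn":[0,0,0]},{"grip":-1,"translation":[0,0,0],"turn":[0,0,0]}]' 110
python3 - <<'E'
from h import *
print(rel((.4578,.0270,.2),-.232))
E
```

```text
time_s: 70.08
position: [0.6484, 0.0153, 0.1953]
tool_rot: [[-0.993, -0.121, -0.0], [-0.121, 0.993, -0.0], [0.0, -0.0, -1.0]]
contact_force: [0.3, -0.5, -2.4]
width: 0.0225
grip_force: 108.8
time_s: 71.08
position: [0.5796, 0.0068, 0.2262]
tool_rot: [[-0.993, -0.121, 0.002], [-0.121, 0.993, 0.0], [-0.002, -0.0, -1.0]]
contact_force: [-0.1, 0.2, -2.9]
width: 0.0223
grip_force: 108.8
(array([118.5546,  34.7858,  25.9395]), np.float64(0.35326891481032074), array([0.5796, 0.0068, 0.2262]))
```

```bash
python3 -m handwheel '[{"grip":-1,"translation":[8,2,0],"turn":[0,0,0]},{"grip":-1,"translation":[15,4.5,0],"turn":[0,0,0]},{"grip":-1,"translation":[18,5,0],"turn":[0,0,0]},{"grip":-1,"translation":[18,5,0],"turn":[0,0,0]},{"grip":-1,"translation":[18,5,0],"turn":[0,0,0]},{"grip":-1,"translation":[18,5,0],"turn":[0,0,0]},{"grip":-1,"translation":[15,5,0],"turn":[0,0,0]},{"grip":-1,"translation":[8,3,0],"turn":[0,0,0]},{"grip":-1,"translation":[0,0,0],"turn":[0,0,0.059]},{"grip":-1,"translation":[0,0,0],"turn":[0,0,0.059]},{"grip":-1,"translation":[0,0,0],"turn":[0,0,0.059]},{"grip":-1,"translation":[0,0,0],"turn":[0,0,0.059]},{"grip":-1,"translation":[0,0,0],"turn":[0,0,0.059]},{"grip":-1,"translation":[0,0,0],"turn":[0,0,0.058]},{"grip":-1,"translation":[0,0,0],"turn":[0,0,0]},{"grip":-1,"translation":[0,0,0],"turn":[0,0,0]}]' 110
python3 - <<'E'
from h import *
print(rel((.4578,.0270,.0865),-.232))
E
```

```text
time_s: 72.42
position: [0.4575, 0.0268, 0.2249]
tool_rot: [[-0.974, 0.228, -0.001], [0.228, 0.974, -0.0], [0.0, -0.0, -1.0]]
contact_force: [-0.2, -0.7, -2.4]
width: 0.0224
grip_force: 109.0
(array([ -0.3491,   0.3713, 138.3964]), np.float64(0.0020739437230170576), array([0.4575, 0.0268, 0.2249]))
```

```bash
python3 -m handwheel '[{"grip":-1,"translation":[0,0,10],"turn":[0,0,0]},{"grip":-1,"translation":[0,0,20],"turn":[0,0,0]},{"grip":-1,"translation":[0,0,22],"turn":[0,0,0]},{"grip":-1,"translation":[0,0,22],"turn":[0,0,0]},{"grip":-1,"translation":[0,0,22],"turn":[0,0,0]},{"grip":-1,"translation":[0,0,18],"turn":[0,0,0]},{"grip":-1,"translation":[0,0,10],"turn":[0,0,0]},{"grip":-1,"translation":[0,0,6],"turn":[0,0,0]},{"grip":-1,"translation":[0,0,4],"turn":[0,0,0]},{"grip":-1,"translation":[0,0,3],"turn":[0,0,0]},{"grip":-1,"translation":[0,0,1.5],"turn":[0,0,0]},{"grip":-1,"translation":[0,0,0],"turn":[0,0,0]},{"grip":-1,"translation":[0,0,0],"turn":[0,0,0]}]' 110
```

```text
time_s: 73.5
position: [0.4581, 0.0268, 0.0874]
tool_rot: [[-0.973, 0.23, 0.001], [0.23, 0.973, 0.0], [-0.001, 0.0, -1.0]]
contact_force: [-0.2, 0.8, -2.6]
width: 0.0226
grip_force: 109.0
```

```bash
python3 -m handwheel '[{"grip":-1,"translation":[0,0,1],"turn":[0,0,0]},{"grip":-1,"translation":[0,0,0.5],"turn":[0,0,0]},{"grip":-1,"translation":[0,0,0],"turn":[0,0,0]},{"grip":-1,"translation":[0,0,0],"turn":[0,0,0]}]' 110
python3 -m handwheel '[{"grip":1,"translation":[0,0,0],"turn":[0,0,0]},{"grip":1,"translation":[0,0,0],"turn":[0,0,0]},{"grip":1,"translation":[0,0,0],"turn":[0,0,0]},{"grip":1,"translation":[0,0,0],"turn":[0,0,0]},{"grip":1,"translation":[0,0,0],"turn":[0,0,0]},{"grip":1,"translation":[0,0,-10],"turn":[0,0,0]},{"grip":1,"translation":[0,0,-20],"turn":[0,0,0]},{"grip":1,"translation":[0,0,-30],"turn":[0,0,0]},{"grip":1,"translation":[0,0,-30],"turn":[0,0,0]},{"grip":1,"translation":[0,0,-30],"turn":[0,0,0]},{"grip":1,"translation":[0,0,-30],"turn":[0,0,0]},{"grip":1,"translation":[8,-1,-20],"turn":[0,0,0]},{"grip":1,"translation":[8,-1,-20],"turn":[0,0,0]},{"grip":1,"translation":[8,-1,-20],"turn":[0,0,0]},{"grip":1,"translation":[8,-1,-20],"turn":[0,0,0]},{"grip":1,"translation":[8,-1,-20],"turn":[0,0,0]},{"grip":1,"translation":[0,0,0],"turn":[0,0,0]},{"grip":1,"translation":[0,0,0],"turn":[0,0,0]},{"grip":1,"translation":[0,0,0],"turn":[0,0,0]}]' 60
python3 - <<'E'
from h import *
w=shot('wrist','w15.png');sc=shot('scene','s15.png')
for n,q in(('w',w),('s',sc)):
    b=near(blobs(q,(4,110,40),(18,255,255)),q,(.451,.028,.1));print(n,b and b[1:])
    if n=='w':print(fit(lambda v:box(*v,.1,.024,.03),np.array([.45,.027,.102,-.23]),[(q,b[0])],np.array([.01,.01,.01,.1])))
m=cv2.inRange(cv2.cvtColor(w['img'],cv2.COLOR_BGR2GRAY),0,45);c=proj(w,(.445,.03,.003)).astype(int)
cs=[k for k in cv2.findContours(m[:, :],cv2.RETR_EXTERNAL,cv2.CHAIN_APPROX_SIMPLE)[0] if cv2.contourArea(k)>1500 and abs(k.mean((0,1))-c).max()<60]
for k in cs:
    r=cv2.minAreaRect(cv2.convexHull(k));print('mat',at(w,r[0],.003),[at(w,x,.003)[:2].round(3).tolist() for x in cv2.boxPoints(r)])
for q0 in(w,sc):
    L=[(q0,cv2.morphologyEx(d['pixels'].astype(np.uint8),cv2.MORPH_OPEN,np.ones((25,25))).astype(float)) for d in env.trace('lid',q0)[:1]]
    print(fit(lambda v:disc(v[0],v[1],.094,.224,.008),np.array([.65,.0145]),L,np.array([.02]*2)),L[0][1].sum())
ba=[]
for a,b in((1,.045),(2,-.045)):
    X=np.array([.648-np.sin(.121)*b,.0145+np.cos(.121)*b,.143]);print(proj(sc,X))
E
```

```text
time_s: 73.83
position: [0.4581, 0.0268, 0.086]
tool_rot: [[-0.973, 0.23, 0.001], [0.23, 0.973, 0.0], [-0.001, 0.001, -1.0]]
contact_force: [-0.8, 0.1, 3.9]
width: 0.0225
grip_force: 110.0
time_s: 75.42
position: [0.4174, 0.031, 0.3352]
tool_rot: [[-0.973, 0.23, 0.0], [0.23, 0.973, 0.0], [-0.0, 0.0, -1.0]]
contact_force: [0.5, 0.4, 0.3]
width: 0.0857
grip_force: 0.0
w (np.int32(1602), array([262.5   , 185.5543]))
(array([ 0.4598,  0.0263,  0.0903, -0.2353]), np.float64(0.06111973784999036))
s (np.int32(473), array([235.981 , 171.1924]))
mat [0.4346 0.0324 0.003 ] [[0.377, -0.015], [0.389, 0.09], [0.495, 0.083], [0.484, -0.03]]
(array([0.6476, 0.0154]), np.float64(0.1122952617597992)) 15100.0
(array([0.648 , 0.0166]), np.float64(0.05375112687223704)) 5471.0
[311.7602 179.8256]
[299.9731 207.7901]
```

```bash
python3 - <<'E'
from h import *
w=shot('wrist');sc=shot('scene');t=shot('top')
L=[]
for q in(sc,t):
    d=env.trace('lid',q)[0];print(d['bbox'],d['pixels'].sum());L.append((q,cv2.morphologyEx(d['pixels'].astype(np.uint8),cv2.MORPH_OPEN,np.ones((25,25))).astype(float)))
print(fit(lambda v:disc(v[0],v[1],v[2]-.004,.224,.008),np.array([.65,.0145,.098]),L,np.array([.02]*3)))
a=cv2.resize(cv2.imread('pics/scene1.png'),(512,384),interpolation=cv2.INTER_AREA);D=cv2.absdiff(a,sc['img']).max(2)
print('scene diff by region >40:',{k:int((D[y0:y1,x0:x1]>40).sum()) for k,(x0,y0,x1,y1) in dict(lid=(255,170,352,275),bottle=(358,120,394,176),bin=(346,170,394,222),carton=(266,296,322,372),lifter=(205,155,258,214),green=(204,96,247,138),purple=(100,220,146,262)).items()})
print(env.state()['time_s'])
E
```

```text
[259.2, 173.0, 352.2, 251.0] 5622
[200.9, 104.2, 292.4, 189.1] 5275
(array([0.6493, 0.0155, 0.0974]), np.float64(0.14732195128543063))
scene diff by region >40: {'lid': 6, 'bottle': 0, 'bin': 0, 'carton': 0, 'lifter': 18, 'green': 0, 'purple': 0}
75.8667
```

The lid region looks just as it did at the start (6 pixels differ), and the bystanders are unmoved. I'll hand it in.

```bash
python3 -c "
from bench import env
print(env.job_done())"
```

```text
the job is handed in; nothing more can be done
None
```

The job is handed in at about 76 s on the robot's clock: all four plates lie stacked flat in the pan, the lid is back on and seated, the lifter stands on its mat, and the bottle, carton and parts bin are unmoved; the judge's verdict was not shown.

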